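# Drop the gate of the blank dispenser with a screwdriver and empty it

### The arm

A 6-joint arm with a two-finger parallel gripper is mounted at the origin on the work surface. World frame = base frame: x ahead of the robot, y to its left, z up, the work surface at z = 0. Lengths are in mm, angles in rad, forces in N, time in s.
With the tool pointing down it reaches from about 350 to 950 mm from the base axis. Payload 17.4 kg.
Tool frame: the origin (TCP) lies at the very end of the fingers, on their centre line; the grasp point (between the pads) lies 19 mm behind it; z points along the fingers, y is the direction in which the jaws open and shut (so a half turn about z gives the same grasp; the last joint's range is limited). The gripper opens to 93 mm and grips with 3 to 60 N. Pads are 15 mm wide; open, the fingers measure 128 mm over their backs; the gripper's body (75 mm by 188 mm) begins 65 mm behind the grasp point.
Start: joints at [-1.218, 0.116, 1.442, -0, 1.584, -0.038], TCP at [257.118, -624.118, 218.646] pointing down, gripper open.
Joint ranges: [-2.83, 2.83], [-0.83, 2.19], [0.07, 2.5], [-1.14, 4.28], [0.01, 3], [-2.97, 2.97]. Speed limits (rad/s): [1.89, 1.89, 2.22, 3.14, 3.14, 3.14].

### API

Orientations are given as a unit quaternion [x, y, z, w].
In Python, from bench import read_state, viewer, env gives the robot as it stands.
- The arm moves only by the tool move_arm, never from a script. Its argument "deltas" is text: rows parted by semicolons, each of 7 numbers parted by spaces: the opening, from 0 (shut) to 1 (fully open), then the shift along the world's x, y, z in m, then the turn, a rotation vector about the world's x, y, z in rad. A call has 1 to 8 rows; each row shifts and turns the commanded pose from where the row before left it; what a row does not reach is not made up. A row lasts 1/12 s, in which the tool goes at most 41.7 mm and 7.16 degrees, less where a joint would pass 70% of its speed; a pose out of reach is approached as far as the arm can. A call is refused whole if a number of a shift passes 0.0417 or a number of a turn 0.125, either way. A call with a gripper value outside its range is refused whole. The fingers move at their own pace and stop on an object; "force" is the grip in N (left out, the last holds). Time passes only in rows, so rows that do not move let the fingers close. It gives the time, the measured TCP pose, the force and the opening at its end, in the units of the state.
- read_state(): the state, without advancing time (a new reading comes with each control period).
- viewer.read_camera(name): name is "side" or "top"; returns the picture (384x512x3 uint8, red, green, blue); there is no depth.
- viewer.camera_model(name): a dict with "fx", "fy", "cx", "cy" (pixels), "T" (4x4, takes a point from camera to world coordinates). Camera axes: x right, y down, z forward; pixel columns grow to the right and rows downward; lengths in mm; the calibration is good to about 2 mm. A picture is of the moment at which its call begins. camera_model takes no time and is no camera call.
- env.close_job(): hands the job in, once; it reports no verdict.
Trained networks look in the newest picture that a camera, given by its name, has taken for a name from the list of things; names that differ only in an ending like _2 or _b are one class to them, and where a whole thing is asked for, a point or a joint stands for the part that bears it (a point fixed in the world has none). Each returns a list of dicts, best first, with "p" (0 to 1); they miss things now and then, are a little off and sometimes report something else, mostly with a low value. They report only what shows in the picture. A call takes as long as a camera call.
- viewer.boxes_of(camera, label): "rect" ([left, top, width, height] as shares, 0 to 1, of the picture: columns of its width, rows of its height, round what is visible of it).
- viewer.spot_point(camera, label): "position" ([row, column] as shares, 0 to 1, of the picture: columns of its width, rows of its height: a listed point, or the origin of a listed thing).
The state is a dict: "clock": time; "qpos": joint angles; "dq": joint speeds; "joint_torque": joint torques, N m; "position": TCP position; "orientation": TCP orientation; "force": force on the tool from outside, world axes, zero at the start; "moment": the same for the moment, N m; "gripper_width": finger opening in mm.
Only numpy, scipy, OpenCV 4.12 (cv2) and the standard library are available. Lean on these libraries where they do the work, as an engineer would, in place of code of your own. Each camera call takes 0.05 s, during which the arm holds its last target.

### The job

Take the flat screwdriver from its stand, turn it on the slotted screw at the side of the tipping pan until the blade drops into the slot, and with it turn the screw counter-clockwise until the pan's end gate has come down flat. Put the screwdriver back in its stand, then push the pan's side pedal down to tip the pan so that all three crown blanks slide out over the gate into the bowl, and let the pan come back level. Leave the bowl where it is and do not disturb the articulator or the calipers.

Things in the scene. Friction and masses are not known exactly. Their poses are not given: they have to be found in the camera images.
- driver_handle (a point): Flat screwdriver, loose, 80 g, 125 mm long, standing upright (blade down) in its wooden stand. This point is the centre of its black handle, a 24 x 24 mm square bar 60 mm long with flats square to its own x and y; a 4 mm cap is on top (top 34 mm above this point). Own z points up, own x runs along the width of the blade. Under the handle are a round collar of 36 mm diameter (30 to 36 mm below this point) and an 8 mm shaft; the blade tip is 91 mm below this point.
- driver_tip (a point): Middle of the screwdriver blade's lower edge. The blade is 15 mm wide (own x), 2.8 mm thick (own y) and 14 mm tall. Own z points up the tool.
- stand_hole0 (a point): Centre of the mouth of the stand's hole, on its top face at 60 mm height. The stand is a fixed wooden block 70 x 70 x 60 mm with a 22 mm square through hole; the collar of the screwdriver rests on the top face around the hole, so that the blade tip hangs 5 mm above the bench. The hole takes the blade at any yaw.
- screw_slot (a point): Slotted screw with an upright axis, on the grey housing at one side of the pan near its outlet. This point is on the screw's axis at the floor of the slot (123 mm above the bench when the pan is level). The slot runs along own x right across the 28 mm round head, is 5 mm wide and 6 mm deep: the top of the head is 6 mm above this point. A blade that is within about 0.1 rad of the slot's line drops in. Own z points up. These axes turn with the screw.
- screw (a joint): Turning angle of the slotted screw, rad: starts between 0 and 0.3, grows counter-clockwise seen from above, stop at 1.62. Turns with about 0.06 N m of friction and stays where it is left. It drives the gate one to one.
- gate (a joint): Angle of the end gate, rad: 0 upright (closed), 1.57 flat, in line with the pan floor (open). The gate is a 70 x 28 x 3 mm steel flap hinged at the pan floor's outlet edge; geared to the screw, equal to its angle.
- pan (a joint): Tip angle of the pan, rad: 0 level (at rest), grows as the outlet end goes down, stop at 0.62. The pan falls back level by its own weight when let go. At 0.5 or more the blanks slide out if the gate is flat.
- outlet (a point): Middle of the outlet edge of the pan floor (99 mm above the bench); the pan pivots about a level axis (own y) 4 mm below this point. With the pan level own x points out of the outlet towards the bowl, own z up. The pan is a polished steel tray 143 x 78 mm with walls 28 mm high, reaching back from here along -x; the screw is 30 mm back (-x) and 61 mm to the -y side, the pedal on the +y side.
- pedal_top (a point): Centre of the top of the pan's pedal, a smooth black plastic disc (6 mm thick) of 38 mm diameter on a side arm, 72 mm ahead (+x of the outlet) of the pan's pivot and 66 mm to its +y side, 113 mm above the bench with the pan level. Pushed down it tips the pan about the pivot; at the stop it is about 45 mm lower and 3 mm nearer the pivot. It takes about 3 to 6 N at first. Own axes are those of the pan.
- bowl_in (a point): Centre of the inner floor (5 mm above the bench) of the loose pale green silicone bowl, 116 mm across the rim, 45 mm high, 4 mm wall, 250 g; it already stands below the outlet, its centre about 72 mm ahead of the pivot.
- blank0_center (a point): Centre of a grey zirconia crown blank, a plain disc of 18 mm diameter and 12 mm height, 18 g, lying loose in the pan.
- blank1_center (a point): Centre of the second blank, the same.
- blank2_center (a point): Centre of the third blank, the same.
- blank0: The first blank; origin at the middle of its underside.
- blank1: The second blank, likewise.
- blank2: The third blank, likewise.
- articulator: Bystander: loose white resin articulator, 100 x 85 x 108 mm, 600 g; origin under its centre.
- caliper_a: Bystander: steel caliper lying on the bench, 160 mm long, up to 7 mm high; origin under the middle of its beam.
- caliper_b: Bystander: second steel caliper, 130 mm long, likewise.

How it is judged:
By the outcome, as a careful person would: the job done as asked, in the order asked, and still so for the second after the job is handed in, with the robot touching nothing.
It also fails if it takes over 69 s, if anything falls off the work surface, if the arm or the gripper's body presses on something with over 40 N, if the wrist force passes 120 N, or if a joint passes its speed limit or range.

## Working session

There is one attempt and no reset: what is moved stays moved. The work goes in short steps, Python scripts to look and compute and a tool call to move; the robot and the scene stay as the last step left them, time stands still between calls to the robot, and variables do not carry over. Pictures are saved under pics/ and viewed, and the job is handed in when it is done.

Besides the shell and the picture viewer there is one more tool, called after "Request:" by a JSON object that holds its "fn" and its "kwargs", one argument or row to a line. move_arm: Moves the arm, as the interface text tells. Its arguments: {"type":"object","properties":{"deltas":{"type":"string"},"force":{"type":"number"}},"required":["deltas"]}

```bash
mkdir -p pics; ls; cat > h.py <<'E'
import numpy as np, cv2
from bench import read_state, viewer, env
def snap(c,fn=None,scale=1):
    im=viewer.read_camera(c)
    if fn: cv2.imwrite('pics/'+fn,im[:,:,::-1])
    return im
def ray(c,row,col):
    m=viewer.camera_model(c);T=np.array(m['T'])
    d=np.array([(col*512-m['cx'])/m['fx'],(row*384-m['cy'])/m['fy'],1])
    return T[:3,3],T[:3,:3]@d
def at_z(c,pos,z):
    o,d=ray(c,*pos);return o+d*(z-o[2])/d[2]
def tri(p1,c1,p2,c2):
    o1,d1=ray(c1,*p1);o2,d2=ray(c2,*p2)
    A=np.stack([d1,-d2],1);s=np.linalg.lstsq(A,o2-o1,rcond=None)[0]
    a=o1+d1*s[0];b=o2+d2*s[1];return (a+b)/2,np.linalg.norm(a-b)
def proj(c,p):
    m=viewer.camera_model(c);T=np.linalg.inv(np.array(m['T']));q=T[:3,:3]@np.array(p)+T[:3,3]
    return np.array([m['fx']*q[0]/q[2]+m['cx'],m['fy']*q[1]/q[2]+m['cy']])
E
python3 - <<'E'
from h import *
np.set_printoptions(precision=3,suppress=True)
for c in ['top','side']:
    snap(c,c+'0.png'); m=viewer.camera_model(c);print(c,m['fx'],m['cx'],m['cy'],np.array(m['T']))
P={}
for l in ['driver_handle','stand_hole0','screw_slot','outlet','pedal_top','bowl_in','driver_tip']:
    for c in ['top','side']:
        r=viewer.spot_point(c,l);print(l,c,[(round(x['p'],2),np.round(x['position'],3)) for x in r[:3]])
        if r:P[l,c]=r[0]['position']
    if (l,'top') in P and (l,'side') in P: print('  tri',tri(P[l,'top'],'top',P[l,'side'],'side'))
print(at_z('top',P['screw_slot','top'],123),at_z('top',P['outlet','top'],99),at_z('top',P['pedal_top','top'],113))
print(read_state())
E
```

```text
pics
top 360.52811180373186 260.3754107897411 184.71795806277015 [[  0.003  -0.998   0.065 469.278]
 [ -0.999  -0.001   0.038 -15.595]
 [ -0.038  -0.065  -0.997 899.763]
 [  0.      0.      0.      1.   ]]
side 464.50372379400955 253.15981425773458 196.70187861136088 [[ -0.984  -0.106   0.144 348.408]
 [ -0.179   0.538  -0.824 926.723]
 [  0.01   -0.836  -0.548 718.678]
 [  0.      0.      0.      1.   ]]
driver_handle top [(0.79, array([0.49 , 0.827])), (0.34, array([0.428, 0.393]))]
driver_handle side [(0.6, array([0.35 , 0.535]))]
  tri (array([ 511.427, -338.639,  108.955]), np.float64(4.442699449365248))
stand_hole0 top [(0.81, array([0.489, 0.817])), (0.2, array([0.421, 0.359]))]
stand_hole0 side [(0.92, array([0.385, 0.536]))]
  tri (array([ 511.416, -346.636,   59.918]), np.float64(10.855552883060229))
screw_slot top [(0.58, array([0.42 , 0.388])), (0.5, array([0.502, 0.405]))]
screw_slot side [(0.51, array([0.563, 0.489])), (0.48, array([0.354, 0.54 ]))]
  tri (array([529.443, 140.234, 148.872]), np.float64(75.53747416076784))
outlet top [(0.57, array([0.447, 0.455]))]
outle
[... 423 characters left out ...]
0.483])), (0.47, array([0.58 , 0.443]))]
  tri (array([527.768,   7.72 ,  15.31 ]), np.float64(8.79075971704175))
driver_tip top []
driver_tip side [(0.41, array([0.384, 0.536]))]
[570.804 149.706 123.   ] [550.451  76.406  99.   ] [604.017  -3.824 113.   ]
{'clock': 0.8, 'qpos': array([-1.218,  0.116,  1.442,  0.   ,  1.584, -0.038]), 'dq': array([ 0.002,  0.   , -0.002,  0.   ,  0.   ,  0.001]), 'joint_torque': array([ -0.   , -72.098, -62.273,   0.078,   0.018,   0.   ]), 'position': array([ 257.122, -624.132,  218.709]), 'orientation': array([0.981, 0.194, 0.   , 0.   ]), 'force': array([-0.507,  0.216, -0.681]), 'moment': array([0.028, 0.037, 0.013]), 'gripper_width': 92.98600892665436}
```

```bash
python3 - <<'E'
import cv2
t=cv2.imread('pics/top0.png');s=cv2.imread('pics/side0.png')
cv2.imwrite('pics/t1.png',cv2.resize(t,(768,576),interpolation=cv2.INTER_CUBIC))
cv2.imwrite('pics/s1.png',cv2.resize(s,(768,576),interpolation=cv2.INTER_CUBIC))
cv2.imwrite('pics/t2.png',cv2.resize(t[110:250,170:310],(600,600),interpolation=cv2.INTER_CUBIC))
cv2.imwrite('pics/t3.png',cv2.resize(t[150:220,390:460],(600,600),interpolation=cv2.INTER_CUBIC))
E
```

```text
(no output)
```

View pics/t1.png

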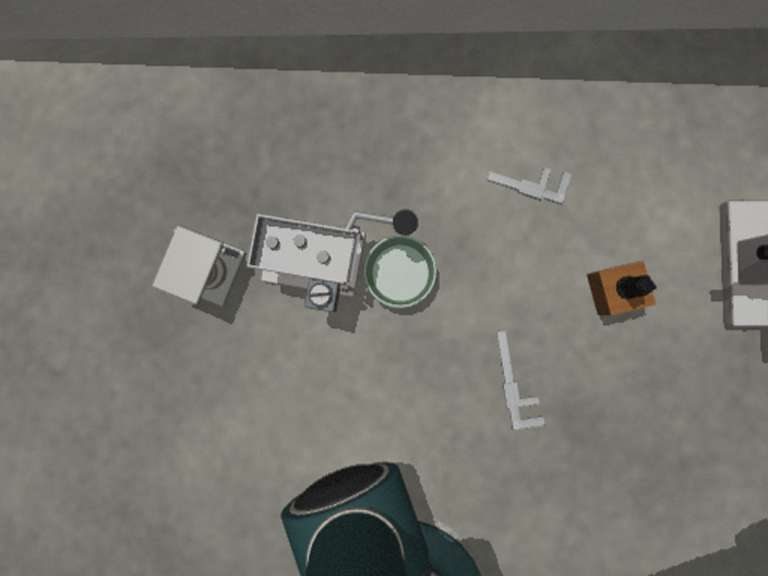

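View pics/s1.png

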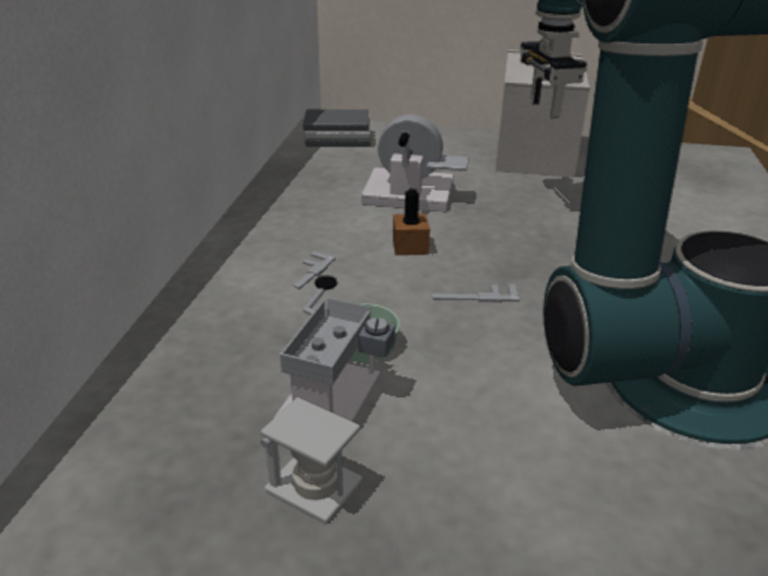

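View pics/t2.png

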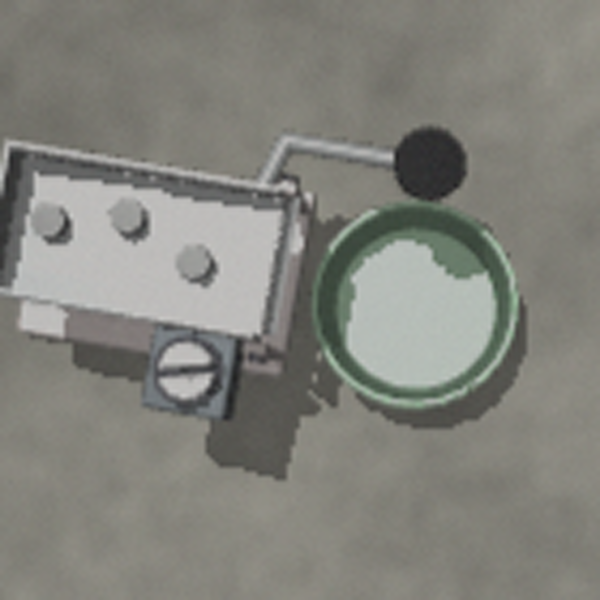

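View pics/t3.png

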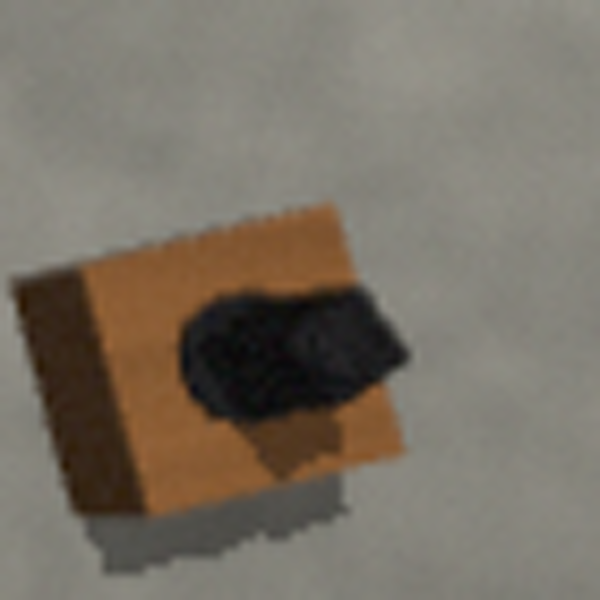

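The top view shows the pan, screw, bowl and pedal left of centre, with the screw head at about px (213.6,196) and the slot nearly horizontal. The stand and screwdriver are at about (428,190). I'll refine the handle yaw and the other geometry next.

```bash
python3 - <<'E'
import cv2,numpy as np
t=cv2.imread('pics/top0.png');s=cv2.imread('pics/side0.png')
c=t[175:210,405:445].astype(float);c=np.clip(c*5,0,255).astype('uint8')
cv2.imwrite('pics/h1.png',cv2.resize(c,(600,525),interpolation=cv2.INTER_CUBIC))
c=s[120:172,255:295].astype(float);c=np.clip(c*3,0,255).astype('uint8')
cv2.imwrite('pics/h2.png',cv2.resize(c,(400,520),interpolation=cv2.INTER_CUBIC))
c=t[183:210,200:227]
cv2.imwrite('pics/h3.png',cv2.resize(c,(540,540),interpolation=cv2.INTER_CUBIC))
E
```

```text
(no output)
```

View pics/h1.png

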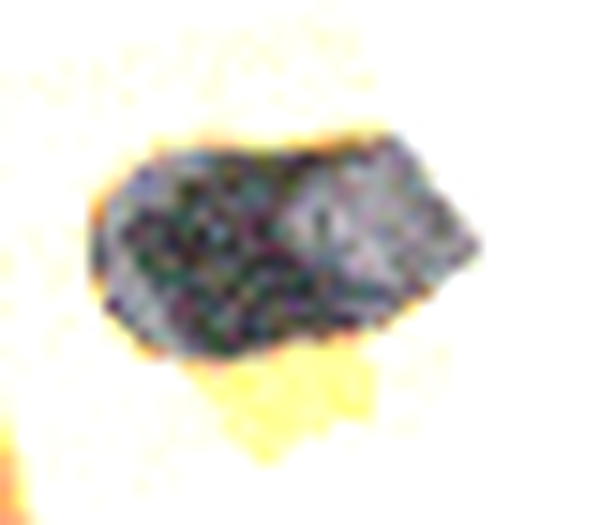

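View pics/h2.png

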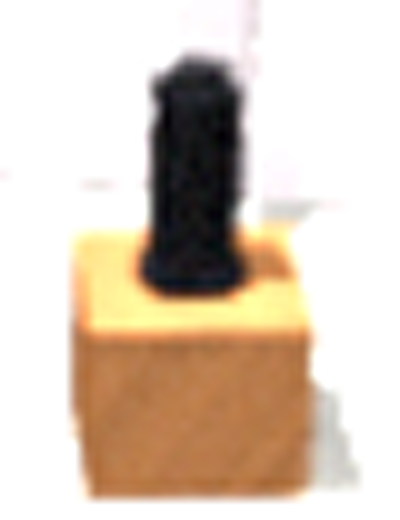

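View pics/h3.png

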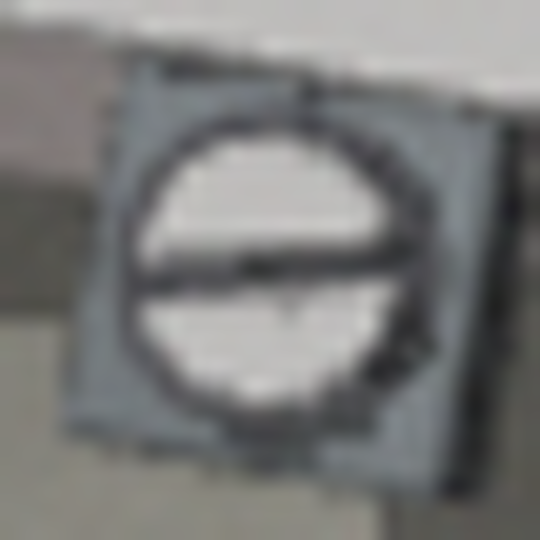

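```bash
python3 - <<'E'
from h import *
np.set_printoptions(precision=1,suppress=True)
def tz(c,col,row,z): return at_z(c,(row/384,col/512),z)
A=tz('top',431,184,130);B=tz('top',437,191.3,130);print('cap',A,B,np.degrees(np.arctan2(*(A-B)[[1,0]])))
print('cap ctr',tz('top',430.3,190.7,130))
# side cap top ctr
print('side cap', tz('side',255+19.5,120+6.7,130))
# stand top corners in t3 crop
C=[tz('top',390+x/8.571,150+y/8.571,60) for x,y in [(82,270),(335,205),(405,450),(148,515)]]
for c in C:print(c)
print('stand ctr',np.mean(C,0))
a=tz('top',200+140/20,183+285/20,129);b=tz('top',200+400/20,183+255/20,129);print('slot',a,b,(a+b)/2,np.degrees(np.arctan2(*(a-b)[[1,0]])))
print('screw ctr top',tz('top',200+271/20,183+268/20,129))
# side screw head centre (377,326)/1.5
print('side screw',tz('side',377/1.5,326/1.5,129))
print('trimmer',tz('top',480,180,30),tz('top',474,196,60),tz('top',480,135,30))
for z in (0,50,100):print(z,tz('side',365/1.5,190/1.5,z),tz('side',465/1.5,163/1.5,z))
for l in ['screw_slot','pedal_top']: print(l)
print('bowl rim', tz('top',170+418/600*140,110+305/600*140,45))
print('ped', tz('top',170+430/600*140,110+163/600*140,113),tz('side',326/1.5,282/1.5,113))
E
```

```text
cap [ 521.1 -345.4  130. ] [ 505.7 -357.3  130. ] 37.94633371253096
cap ctr [ 507.  -343.5  130. ]
side cap [ 509.  -349.1  130. ]
[ 531.5 -304.3   60. ]
[ 549.  -371.6   60. ]
[ 483.4 -388.3   60. ]
[ 465.9 -320.3   60. ]
stand ctr [ 507.4 -346.1   60. ]
slot [492.2 128.7 129. ] [495.5 100.6 129. ] [493.8 114.6 129. ] 96.67256483729851
screw ctr top [494.1 114.5 129. ]
side screw [492.9 121.  129. ]
trimmer [ 537.4 -502.4   30. ] [ 498.4 -471.    60. ] [ 645.  -506.2   30. ]
0 [ 656.7 -608.3    0. ] [ 429.7 -828.1    0. ]
50 [ 635.2 -501.5   50. ] [ 424. -706.   50.]
100 [ 613.8 -394.7  100. ] [ 418.4 -583.9  100. ]
screw_slot
pedal_top
bowl rim [533.2   0.1  45. ]
ped [601.3  -7.2 113. ] [600.8  -5.5 113. ]
```

Request:
{"fn": "move_arm", "kwargs": {
  "deltas": "1 0 0.036 0 0 0 0.034; 1 0 0.036 0 0 0 0.034; 1 0 0.036 0 0 0 0.034; 1 0.015 0.034 0 0 0 0.034; 1 0.015 0.034 0 0 0 0.034; 1 0.015 0.034 0 0 0 0.034; 1 0.015 0.034 0 0 0 0.034; 1 0.015 0.034 0 0 0 0.034"
}}

```text
clock: 1.47
position: [332.3, -344.5, 218.8]
orientation: [0.945, 0.326, 0.0, 0.0]
force: [0.2, -0.5, 0.3]
gripper_width: 93.2
```

Request:
{"fn": "move_arm", "kwargs": {
  "deltas": "1 0.034 0 0 0 0 0; 1 0.034 0 0 0 0 0; 1 0.034 0 0 0 0 0; 1 0.034 0 0 0 0 0; 1 0.034 0 0 0 0 0; 1 0 0 0 0 0 0; 1 0 0 0 0 0 0"
}}

```text
clock: 2.05
position: [503.0, -345.7, 217.8]
orientation: [0.945, 0.326, -0.0, -0.001]
force: [0.3, 0.1, 0.5]
gripper_width: 93.2
```

Request:
{"fn": "move_arm", "kwargs": {
  "deltas": "1 0.004 0 -0.03 0 0 0; 1 0 0 -0.03 0 0 0; 1 0 0 -0.03 0 0 0; 1 0 0 -0.03 0 0 0; 1 0 0 -0.02 0 0 0; 1 0 0 0 0 0 0"
}}

```text
clock: 2.55
position: [503.5, -345.2, 74.5]
orientation: [0.946, 0.325, -0.002, -0.002]
force: [-0.1, -0.1, -0.7]
gripper_width: 93.0
```

```bash
python3 - <<'E'
from h import *
t=snap('top');s=snap('side')
a=t[145:235,385:475,::-1];b=s[90:180,230:320,::-1]
o=np.hstack([cv2.resize(x,(400,400),interpolation=cv2.INTER_CUBIC) for x in (a,b)])
cv2.imwrite('pics/g1.png',np.clip(o*1.5,0,255).astype('uint8'))
E
```

```text
(no output)
```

View pics/g1.png

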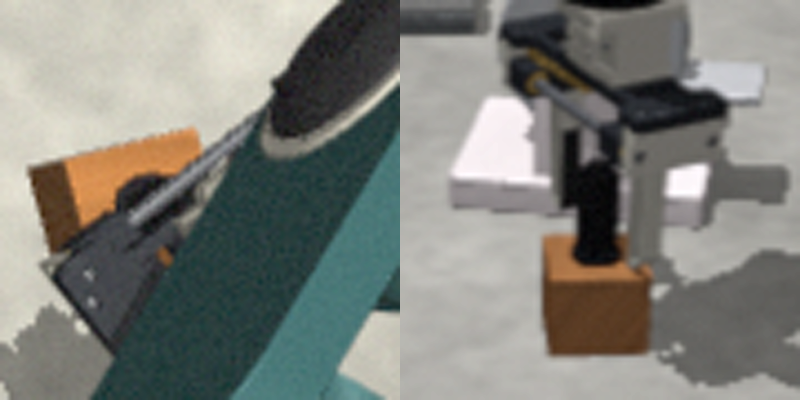

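Request:
{"fn": "move_arm", "kwargs": {
  "deltas": "1 0.002 0 0.001 0 0 0; 0.5 0 0 0 0 0 0; 0.3 0 0 0 0 0 0; 0.2 0 0 0 0 0 0; 0.1 0 0 0 0 0 0; 0 0 0 0 0 0 0; 0 0 0 0 0 0 0; 0 0 0 0 0 0 0",
  "force": 25
}}

```text
clock: 3.32
position: [508.1, -346.1, 79.6]
orientation: [0.946, 0.325, -0.0, -0.0]
force: [-0.3, 0.2, 0.5]
gripper_width: 50.9
```

Request:
{"fn": "move_arm", "kwargs": {
  "deltas": "0 0 0 0 0 0 0; 0 0 0 0 0 0 0; 0 0 0 0 0 0 0; 0 0 0 0 0 0 0"
}}

```text
clock: 3.65
position: [508.1, -346.1, 79.6]
orientation: [0.946, 0.325, 0.0, -0.0]
force: [1.0, 0.6, -1.3]
gripper_width: 24.1
```

Request:
{"fn": "move_arm", "kwargs": {
  "deltas": "0 0 0 0 0 0 0; 0 0 0 0.02 0 0 0; 0 0 0 0.03 0 0 0; 0 0 0 0.03 0 0 0; 0 0 0 0.03 0 0 0; 0 0 0 0.03 0 0 0; 0 0 0 0.01 0 0 0; 0 0 0 0 0 0 0"
}}

```text
clock: 4.32
position: [508.8, -346.6, 232.5]
orientation: [0.946, 0.325, 0.001, 0.002]
force: [0.2, 0.4, -0.1]
gripper_width: 24.2
```

```bash
python3 - <<'E'
from h import *
s=snap('side')
p=proj('side',[508,-346,150]).astype(int);print(p)
b=s[p[1]-45:p[1]+45,p[0]-45:p[0]+45,::-1]
cv2.imwrite('pics/l1.png',cv2.resize(b,(600,600),interpolation=cv2.INTER_CUBIC))
for l in ['driver_tip','driver_handle']:
  print([(round(x['p'],2),np.array(x['position'])*[384,512]) for x in viewer.spot_point('side',l)])
print(read_state()['position'],read_state()['force'],read_state()['gripper_width'])
E
```

```text
[274 120]
[(0.63, array([120.384, 277.504]))]
[(0.67, array([ 87.0144, 278.016 ])), (0.37, array([215.616, 248.576]))]
[ 507.75630589 -345.81804212  227.47543384] [-0.4076058  -0.26953987 -0.59645877] 24.111137646169563
```

View pics/l1.png

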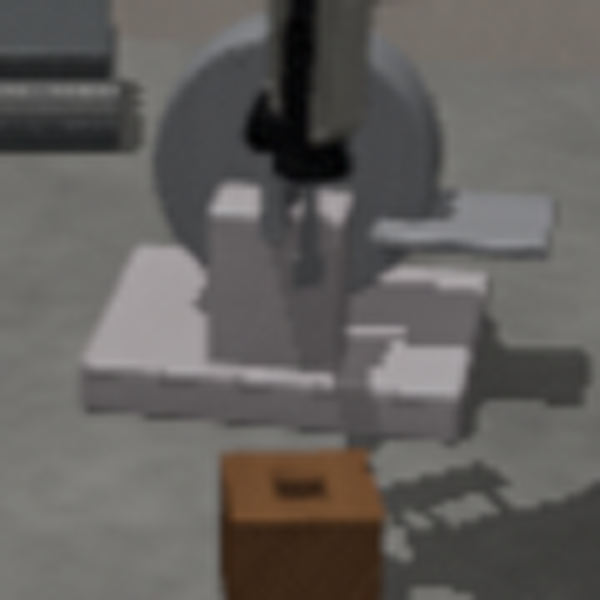

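Request:
{"fn": "move_arm", "kwargs": {
  "deltas": "0 0 0.038 0 0 0 0; 0 0 0.038 0 0 0 0; 0 -0.001 0.038 0 0 0 0; 0 -0.002 0.038 0 0 0 0; 0 -0.002 0.038 0 0 0 0; 0 -0.002 0.038 0 0 0 0; 0 -0.002 0.038 0 0 0 0; 0 -0.002 0.038 0 0 0 0"
}}

```text
clock: 5.13
position: [496.1, -40.4, 227.6]
orientation: [0.946, 0.325, -0.001, -0.001]
force: [1.1, 0.2, 0.5]
gripper_width: 24.2
```

Request:
{"fn": "move_arm", "kwargs": {
  "deltas": "0 -0.001 0.038 0 0 0 0; 0 -0.001 0.038 0 0 0 0; 0 -0.001 0.038 0 0 0 0; 0 0 0.03 0 0 0 0; 0 0 0.013 0 0 0 0; 0 0 0 0 0 0 0; 0 0 0 0 0 0 0"
}}

```text
clock: 5.72
position: [493.7, 115.2, 227.9]
orientation: [0.945, 0.326, -0.001, -0.0]
force: [-1.3, -0.2, -0.7]
gripper_width: 23.8
```

```bash
cat > look.py <<'E'
from h import *
import sys
fn=sys.argv[1]
s=snap('side')
st=read_state();P=st['position'];print(st['clock'],P,st['orientation'],st['force'],st['moment'],st['gripper_width'])
p=proj('side',[494,115,140]).astype(int);x0,y0=p-30;print('origin',x0,y0,'x10')
b=s[y0:y0+60,x0:x0+60,::-1]
cv2.imwrite('pics/'+fn,cv2.resize(b,(600,600),interpolation=cv2.INTER_CUBIC))
for l in sys.argv[2:]:
  print(l,[(round(x['p'],2),np.round(np.array(x['position'])*[384,512],1)) for x in viewer.spot_point('side',l)])
E
python3 look.py a1.png driver_tip screw_slot
```

```text
5.7667 [493.80674716 114.44079143 228.27933998] [ 9.45532010e-01  3.25527622e-01 -9.91814606e-04 -2.91199128e-05] [-0.9228828  -0.08176249 -0.8353264 ] [ 0.01765929 -0.05633041  0.0543341 ] 24.3274579688046
origin 221 181 x10
driver_tip []
screw_slot [(0.65, array([215.8, 252.6])), (0.36, array([146.6, 274.2]))]
```

View pics/a1.png

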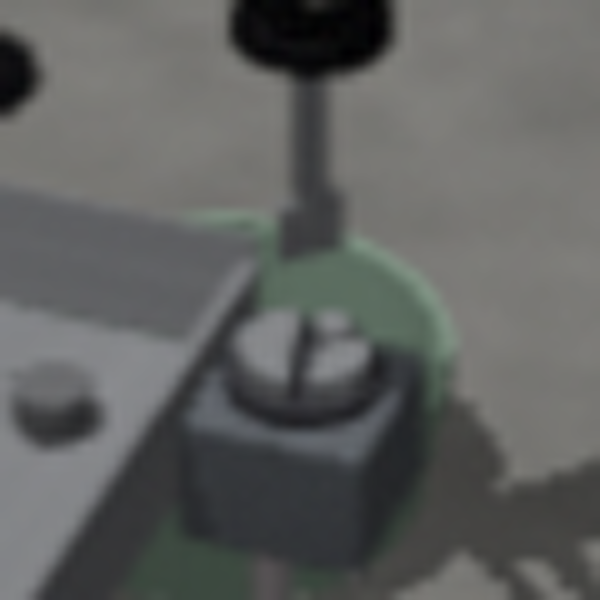

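Request:
{"fn": "move_arm", "kwargs": {
  "deltas": "0 0 0 0 0 0 0.11; 0 0 0 0 0 0 0.12; 0 0 0 0 0 0 0.12; 0 0 0 0 0 0 0.12; 0 0 0 0 0 0 0.12; 0 0 0 0 0 0 0.12; 0 0 0 0 0 0 0.12; 0 0 0 0 0 0 0.12"
}}

```text
clock: 6.53
position: [494.2, 113.7, 229.4]
orientation: [0.691, 0.723, -0.0, -0.0]
force: [0.7, 0.2, -1.1]
gripper_width: 24.2
```

Request:
{"fn": "move_arm", "kwargs": {
  "deltas": "0 0 0 -0.006 0 0 0.07; 0 0 0 -0.006 0 0 0; 0 0 0 0 0 0 0; 0 0 0 0 0 0 0"
}}

```text
clock: 6.87
position: [494.0, 114.3, 217.2]
orientation: [0.668, 0.744, -0.0, -0.0]
force: [-0.4, -0.4, -0.9]
gripper_width: 24.5
```

```bash
python3 look.py a2.png driver_tip screw_slot
```

```text
6.9167 [494.12364542 114.47139542 217.58952054] [ 6.67504248e-01  7.44605978e-01 -1.06106199e-04 -7.40159398e-05] [ 0.03647149 -0.14004185 -0.62448794] [ 0.02357354 -0.07444518 -0.01213545] 24.020641602121465
origin 221 181 x10
driver_tip [(0.94, array([212.7, 252. ]))]
screw_slot [(0.65, array([220. , 224.7])), (0.46, array([213.6, 253.9]))]
```

View pics/a2.png

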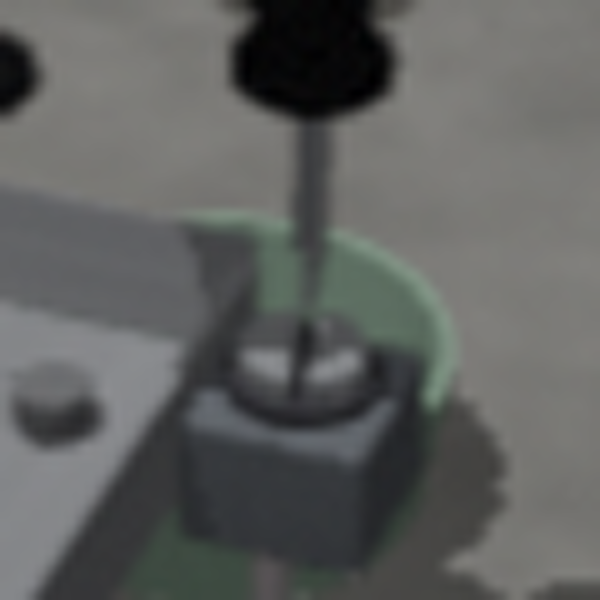

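```bash
python3 - <<'E'
from h import *
f=lambda p:(proj('side',p)-[221,181])*10
for p in ([494,114.5,129],[494,114.5,143],[494,114.5,157],[494,114.5,185],[495,114.5,143],[494,115.5,143]):print(p,f(p))
im=cv2.imread('pics/a2.png')
for r in (180,200,220,250,280,300): print(r,''.join('%4d'%v for v in im[r,260:360:5].mean(1)))
im=cv2.imread('pics/a1.png')
for r in (100,130,160,340,360,380): print(r,''.join('%4d'%v for v in im[r,260:360:5].mean(1)))
for r in (350,360): print(r,''.join('%4d'%v for v in im[r,200:400:6].mean(1)))
E
```

```text
[494, 114.5, 129] [303.84125463 345.67301591]
[494, 114.5, 143] [304.3357632  293.02237893]
[494, 114.5, 157] [304.83787296 239.56243837]
[494, 114.5, 185] [305.86560804 130.13884144]
[495, 114.5, 143] [299.79470381 292.51376025]
[494, 115.5, 143] [303.49574162 295.61916067]
180  116 116 117 117 116 111 103  90  75  64  61  66  71  82  96 109 115 117 118 117
200  116 117 119 119 117 108  93  78  68  62  61  65  71  81  94 105 112 115 115 114
220  123 125 126 125 125 117 101  83  70  62  61  65  70  81  95 107 113 115 116 116
250   86  94  97  97  97  93  87  80  75  71  68  68  71  78  88  98 103 108 114 119
280   82  92  96  98  99  98  97  93  88  81  76  77  83  92  97 100 100  99 100 100
300   82  93  97  99 100  99  98  94  88  83  82  85  93 100 102 102 102 101 101 101
100  120 121 122 120 119 111  96  80  70  64  61  64  71  84  99 113 119 121 122 121
130  119 119 121 120 117 109  95  79  69  63  59  63  70  83  98 111 117 119 119 117
160  116 116 118 117 115 107  94  79  69  63  60  64  70  82  97 111 117 120 121 119
340  137 136 136 134 134 126 113  91  65  50  54  70  83  96 106 112 112 110 109 107
360  136 137 139 136 132 117  90  67  58  68  86 110 126 135 138 137 138 138 138 131
380   84  91  98 102 104  95  69  52  58  77  93 106 111 109 107 101  96  88  79  67
350   91  66  54  50  56  71  94 112 129 135 137 136 136 133 124  98  72  59  65  86 104 118 127 132 133 137 134 128  98  66  57  63  67  72
360   67  52  52  54  57  62  76  94 116 128 136 138 139 134 122  90  64  61  78 105 126 137 137 138 138 138 129 114  79  47  39  47  55  60
```

```bash
python3 - <<'E'
from h import *
f=lambda p:(proj('side',p)-[221,181])*10
im=cv2.imread('pics/a1.png')
for c in (265,280,325,340): print(c,''.join('%4d'%v for v in im[290:420:5,c].mean(1)))
# predicted head top rim for ctr (494,114.5)
for dx,dy in ((8.5,0),(5.3,0),(-4.6,0),(-8,0)):
  h=np.sqrt(196-dx*dx); print(dx,f([494+dx,114.5-h,129]),f([494+dx,114.5+h,129]),f([494+dx,114.5+h,125]))
# tip bottom edge predicted a1: yaw 38
for s in (-7.5,7.5):
  print(f([493.8+s*.79,114.4+s*.62,153.7]))
print(im[230:270:4,280:345:6].mean(2).astype(int))
# collar bottom z = tip+55 => predicted ellipse
for h in (18,-18): print('collar',f([493.8,114.4+h,153.7+55]),f([493.8,114.4+h,153.7+61]))
print(''.join('%4d'%v for v in im[0:110:5,290].mean(1)))
print(''.join('%4d'%v for v in im[0:110:5,330].mean(1)))
E
```

```text
265   90  90  88  93 103 116 126 133 135 135 136 136 136 135 137 134 123 107  91  77  70  65  60  53  42  40
280   97  97  96 103 118 132 136 137 137 135 134 133 132 131 132 131 131 122 104  85  74  67  64  58  47  39
325   98  98  97 101 114 125 129 124 111  99  96 103 116 129 135 136 137 128 109  88  74  65  62  57  47  42
340   98  99  98 102 112 122 129 127 112 102 112 127 133 135 138 135 127 112  96  81  74  68  63  55  42  38
8.5 [275.0951174  312.53651249] [255.88291821 370.63528097] [255.84620801 385.59534739]
5.3 [290.89788237 309.44486834] [268.81109838 377.18777933] [268.74614244 392.16290937]
-4.6 [335.27681313 313.73745123] [313.66717508 383.07111332] [313.50419983 398.05794921]
-8 [349.10286516 319.90652471] [330.6050332  380.21021956] [330.4052723  395.18930291]
[336.61227756 243.12598294]
[274.63687252 261.08978076]
[[ 82  66  62  61  63  63  62  62  63  68  83]
 [ 80  66  62  61  62  62  62  61  63  69  84]
 [ 78  65  61  60  61  61  61  60  62  68  85]
 [ 77  65  61  60  61  61  61  60  62  68  84]
 [ 76  65  62  62  64  65  65  66  68  74  87]
 [ 75  64  62  63  67  70  73  75  78  83  91]
 [ 77  67  66  69  74  78  82  85  89  92  95]
 [ 81  74  75  79  83  86  90  93  96  97  98]
 [ 86  82  85  87  90  92  94  96  98  98  98]
 [ 91  90  93  95  96  96  98  99 100  99  99]]
collar [291.93216985  79.83890661] [292.11500322  55.07415374]
collar [323.1697326   -9.14827907] [323.45168392 -33.46249118]
   6   6   4   4   6   8   5   4  11  16  13  11   9  19  37  60  80  93  97  97  96  96
  25  23  15   7   4   4   4   6   9  11  11  11   7  14  33  59  80  96 100  99  99  98
```

Request:
{"fn": "move_arm", "kwargs": {
  "deltas": "0 0.0014 0 -0.004 0 0 0; 0 0 0 -0.004 0 0 0; 0 0 0 -0.002 0 0 0; 0 0 0 0 0 0 0; 0 0 0 0 0 0 0"
}}

```text
clock: 7.43
position: [495.5, 114.9, 207.5]
orientation: [0.666, 0.746, -0.0, -0.0]
force: [0.1, -0.8, -0.8]
gripper_width: 24.4
```

```bash
python3 look.py a3.png
```

```text
7.4833 [495.49748476 114.8964255  207.64517182] [ 6.66449375e-01  7.45550286e-01 -3.81199030e-05 -2.05547504e-05] [-0.14535036  0.03723346 -0.96319163] [-0.05871624 -0.07848226  0.0227837 ] 23.930363316666543
origin 221 181 x10
```

View pics/a3.png

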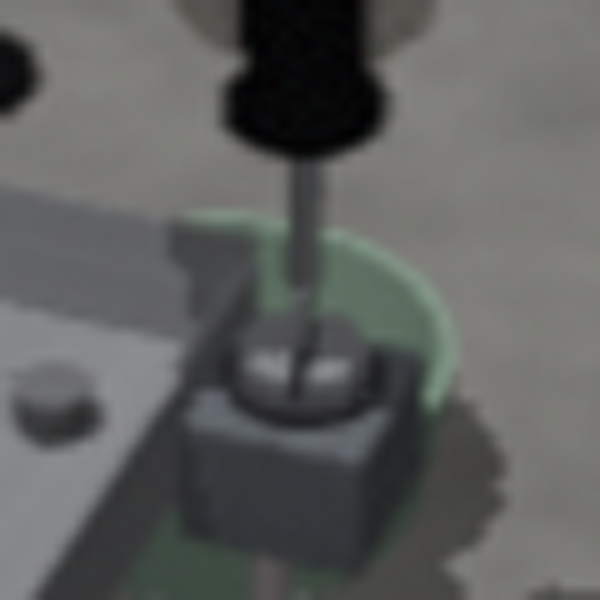

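Request:
{"fn": "move_arm", "kwargs": {
  "deltas": "0 0 0 -0.002 0 0 0; 0 0 0 -0.002 0 0 0; 0 0 0 -0.001 0 0 0; 0 0 0 -0.001 0 0 0; 0 0 0 0 0 0 0"
}}

```text
clock: 7.9
position: [495.4, 114.9, 201.4]
orientation: [0.666, 0.746, -0.0, -0.0]
force: [-0.6, 0.1, -1.8]
gripper_width: 24.5
```

```bash
python3 look.py a4.png
```

```text
7.95 [495.47995134 114.86755311 201.53236692] [ 6.66436746e-01  7.45561571e-01 -5.68195524e-05 -6.12459778e-05] [-0.4993962   0.0123129  -1.80256051] [-0.00961871 -0.11828186  0.00983041] 24.5599507994622
origin 221 181 x10
```

View pics/a4.png

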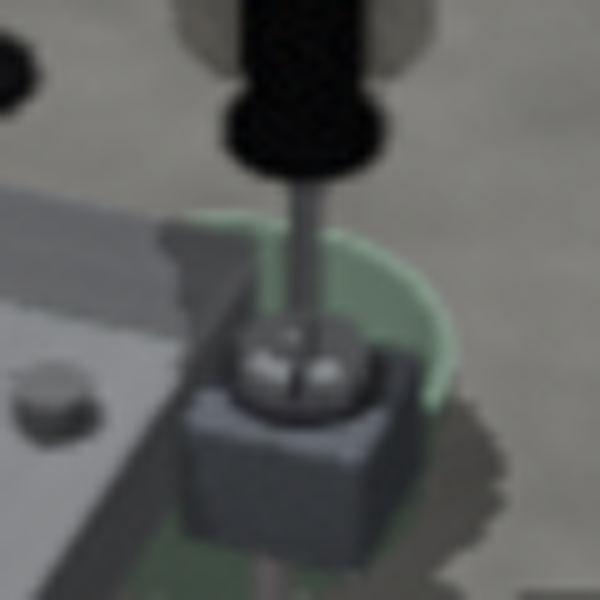

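Request:
{"fn": "move_arm", "kwargs": {
  "deltas": "0 0 0 -0.001 0 0 0; 0 0 0 -0.001 0 0 0; 0 0 0 -0.001 0 0 0; 0 0 0 0 0 0 0; 0 0 0 0 0 0 0"
}}

```text
clock: 8.37
position: [495.5, 114.9, 198.6]
orientation: [0.666, 0.746, -0.0, -0.0]
force: [-0.6, -0.3, -0.5]
gripper_width: 23.9
```

```bash
python3 look.py a5.png
```

```text
8.4167 [495.52454347 114.87383727 198.64133942] [ 6.66438575e-01  7.45559941e-01 -1.03615861e-05 -1.04215311e-05] [-0.43472997 -0.18558596 -1.69863095] [-0.07769742 -0.0778002   0.05182143] 24.13131372714787
origin 221 181 x10
```

View pics/a5.png

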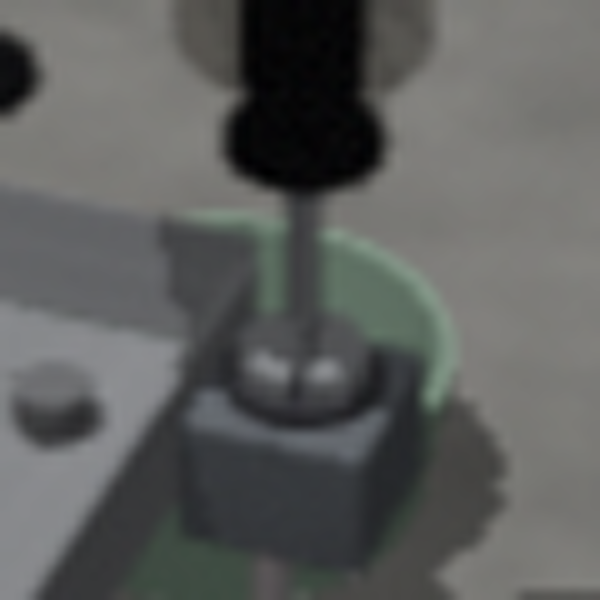

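Request:
{"fn": "move_arm", "kwargs": {
  "deltas": "0 0 0 0 0 0 0.06; 0 0 0 0 0 0 0.08; 0 0 0 0 0 0 0.08; 0 0 0 0 0 0 0.08; 0 0 0 0 0 0 0.08; 0 0 0 0 0 0 0.08; 0 0 0 0 0 0 0.08; 0 0 0 0 0 0 0",
  "force": 35
}}

```text
clock: 9.08
position: [495.6, 114.9, 198.7]
orientation: [0.442, 0.897, 0.0, 0.0]
force: [0.6, 0.7, -0.8]
gripper_width: 24.2
```

```bash
python3 look.py a6.png
```

```text
9.1333 [495.60296881 114.9379142  198.70010022] [4.43931794e-01 8.96060568e-01 1.18607405e-04 8.23139208e-05] [ 0.22955127  1.96637766 -0.70679864] [ 0.18836726 -0.35014859 -0.06030159] 24.37996017384126
origin 221 181 x10
```

View pics/a6.png

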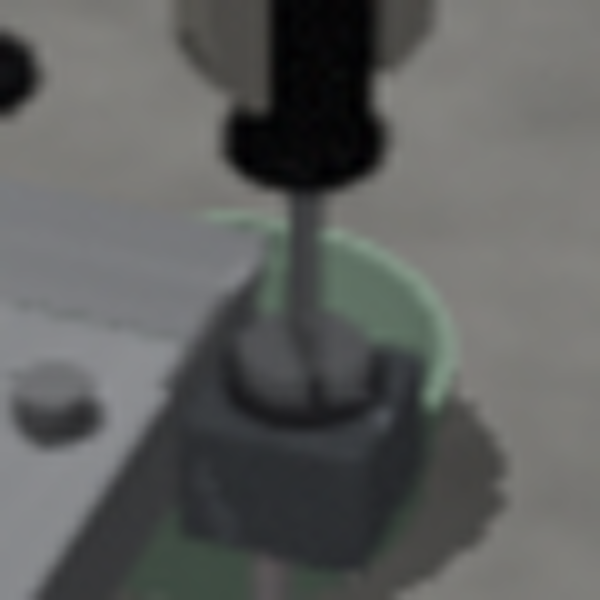

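Request:
{"fn": "move_arm", "kwargs": {
  "deltas": "0 0 0 0 0 0 0.08; 0 0 0 0 0 0 0.08; 0 0 0 0 0 0 0.08; 0 0 0 0 0 0 0.08; 0 0 0 0 0 0 0.08; 0 0 0 0 0 0 0.08; 0 0 0 0 0 0 0.08; 0 0 0 0 0 0 0"
}}

```text
clock: 9.8
position: [495.8, 115.3, 198.7]
orientation: [0.178, 0.984, 0.0, 0.0]
force: [3.4, 3.8, -1.5]
gripper_width: 24.4
```

```bash
python3 look.py a7.png
```

```text
9.85 [495.74078118 115.19934408 198.75460493] [1.80123224e-01 9.83643923e-01 4.33505104e-04 2.62522946e-04] [ 3.68581808  3.82216956 -1.65008059] [ 1.02333018 -0.86358157 -0.06447368] 23.809824495925184
origin 221 181 x10
```

View pics/a7.png

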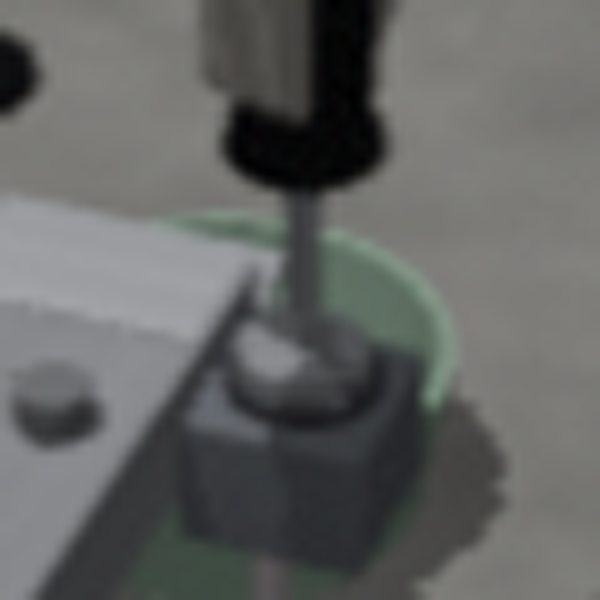

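Request:
{"fn": "move_arm", "kwargs": {
  "deltas": "0 0.0005 0.0006 0 0 0 0.06; 0 0 0 0 0 0 0.06; 0 0 0 0 0 0 0.06; 0 0 0 0 0 0 0.05; 0 0 0 0 0 0 0"
}}

```text
clock: 10.27
position: [496.0, 115.6, 198.7]
orientation: [0.065, 0.998, 0.0, 0.0]
force: [2.3, 2.8, -0.4]
gripper_width: 23.7
```

```bash
python3 look.py a8.png
```

```text
10.3167 [496.0670935  115.59221016 198.73265642] [6.65306971e-02 9.97784367e-01 1.29547839e-04 7.58161394e-05] [ 1.09287642  3.05996124 -0.82020051] [ 0.81553027 -0.66912828 -0.08616149] 24.387813478192612
origin 221 181 x10
```

View pics/a8.png

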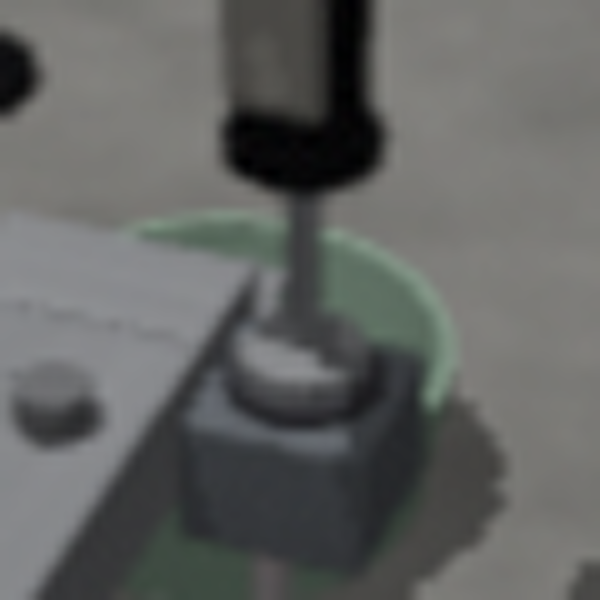

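Request:
{"fn": "move_arm", "kwargs": {
  "deltas": "0 0.0002 0.0004 0 0 0 0.04; 0 0 0 0 0 0 0.04; 0 0 0 0 0 0 0; 0 0 0 0 0 0 0"
}}

```text
clock: 10.65
position: [496.2, 115.8, 198.7]
orientation: [0.026, 1.0, -0.0, -0.0]
force: [0.7, 1.9, -0.4]
gripper_width: 24.1
```

```bash
python3 -c "
from h import *
s=read_state();print(s['moment'],s['force'],s['orientation'],s['position'])"
```

```text
[ 0.40117878 -0.4258278  -0.04830598] [ 0.71491633  1.92831551 -0.41518663] [ 2.64722744e-02  9.99649546e-01 -6.28989155e-05 -9.18407540e-06] [496.20899984 115.8290374  198.69128294]
```

Request:
{"fn": "move_arm", "kwargs": {
  "deltas": "0 0 0 0 0 0 0.04; 0 0 0 0 0 0 0; 0 0 0 0 0 0 0"
}}

```text
clock: 10.9
position: [496.2, 115.9, 198.7]
orientation: [0.006, 1.0, -0.0, -0.0]
force: [0.6, 1.5, 0.1]
gripper_width: 24.1
```

```bash
python3 look.py a9.png; python3 -c "
import cv2
from h import *
s=snap('side');cv2.imwrite('pics/a9b.png',cv2.resize(s[170:300,150:310,::-1],(800,600),interpolation=cv2.INTER_CUBIC)[:600])"
```

```text
10.95 [496.23369488 115.87977871 198.712095  ] [ 5.80003319e-03  9.99983179e-01 -7.35091563e-06  4.31255384e-05] [0.68760519 1.4064347  0.48595588] [ 0.44270878 -0.42321749 -0.01455737] 23.958511114998387
origin 221 181 x10
```

View pics/a9b.png

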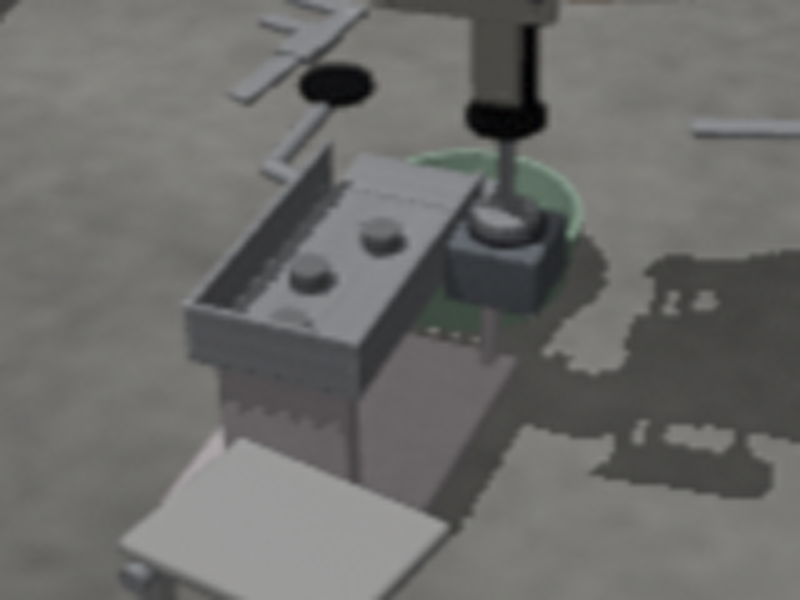

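Request:
{"fn": "move_arm", "kwargs": {
  "deltas": "0 0 0 0 0 0 0.03; 0 0 0 0 0 0 0; 0 0 0 0 0 0 0"
}}

```text
clock: 11.25
position: [496.2, 115.9, 198.7]
orientation: [-0.01, 1.0, 0.0, 0.0]
force: [0.9, 1.3, -0.1]
gripper_width: 23.8
```

```bash
python3 look.py b1.png
```

```text
11.3 [496.21235552 115.89596996 198.66836369] [-9.79048324e-03  9.99952072e-01  7.14077798e-06 -1.15879857e-05] [1.49046904 2.19650192 0.50411026] [ 0.50562093 -0.44391154 -0.08370102] 24.134992530946885
origin 221 181 x10
```

Request:
{"fn": "move_arm", "kwargs": {
  "deltas": "0 0 0 0 0 0 0.03; 0 0 0 0 0 0 0; 0 0 0 0 0 0 0"
}}

```text
clock: 11.55
position: [496.2, 115.9, 198.6]
orientation: [-0.025, 1.0, 0.0, -0.0]
force: [1.6, 1.8, -0.1]
gripper_width: 24.2
```

```bash
python3 look.py b2.png
```

```text
11.6 [496.22936424 115.91574422 198.6701403 ] [-2.48837822e-02  9.99690350e-01  2.46344147e-05  9.25017830e-06] [1.05331711 2.78294991 0.589082  ] [ 0.56275979 -0.379293   -0.05318246] 24.08445859805409
origin 221 181 x10
```

Request:
{"fn": "move_arm", "kwargs": {
  "deltas": "0 0 0 0 0 0 0.03; 0 0 0 0 0 0 0; 0 0 0 0 0 0 0"
}}

```text
clock: 11.85
position: [496.2, 115.9, 198.7]
orientation: [-0.04, 0.999, 0.0, 0.0]
force: [0.4, 1.6, 0.2]
gripper_width: 24.4
```

```bash
python3 look.py b3.png;  python3 -c "
import cv2
from h import *
s=snap('side');cv2.imwrite('pics/b3b.png',cv2.resize(s[170:290,150:310,::-1],(800,600),interpolation=cv2.INTER_CUBIC)[:600])"
```

```text
11.9 [496.2250412  115.92911999 198.66864297] [-3.99091870e-02  9.99203310e-01  3.05601153e-05  3.30811455e-05] [1.01073027 2.97163977 0.68179678] [ 0.6689599  -0.38172017 -0.10484362] 23.995307637796458
origin 221 181 x10
```

View pics/b3.png

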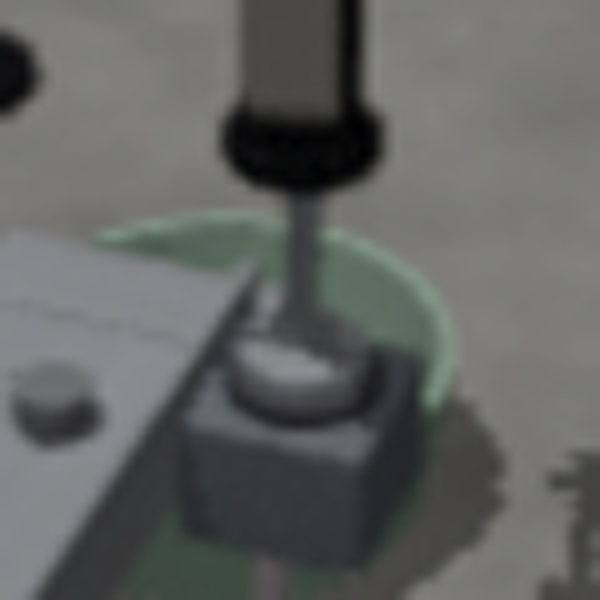

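View pics/b3b.png

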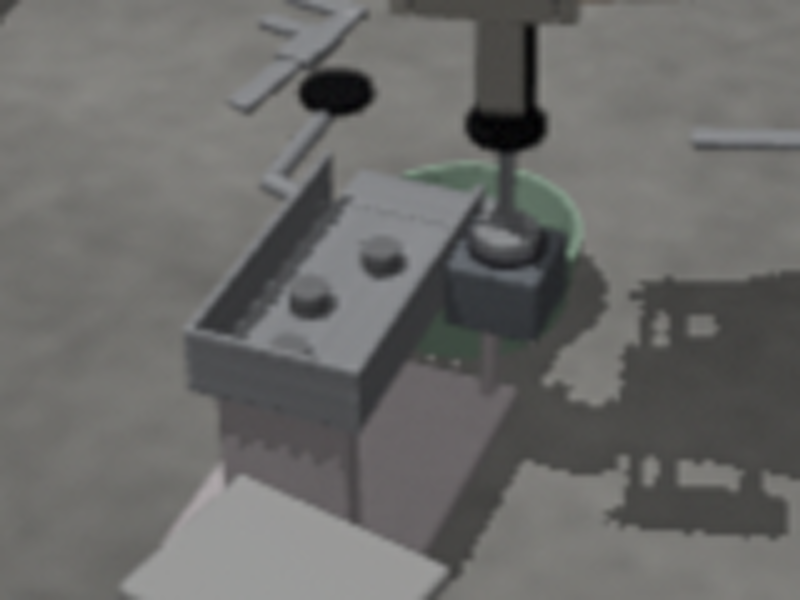

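```bash
python3 - <<'E'
from h import *
f=lambda p:((proj('side',p)-[221,181])*10).round(0)
o=np.array([549,75.,99]);ex=np.array([-.170,-.985,0]);ey=np.array([.985,-.170,0]);ez=np.array([0,0,1])
for t in (1.2,1.3,1.4,1.5,1.57,1.62,1.7):
  print(t,[f(o-4*ez*0+yy*ey+28*(np.sin(t)*ex+np.cos(t)*ez)) for yy in (-35,0)],f(o-35*ey),f(o))
for n in ('a7','a8','a9','b3'):
  im=cv2.imread(f'pics/{n}.png'); print(n)
  for c in (20,60): print([int(v) for v in im[190:270:5,c].mean(1)])
E
```

```text
1.2 [array([281., 262.]), array([141., 231.])] [241. 359.] [ 99. 327.]
1.3 [array([283., 269.]), array([143., 239.])] [241. 359.] [ 99. 327.]
1.4 [array([284., 277.]), array([144., 247.])] [241. 359.] [ 99. 327.]
1.5 [array([284., 286.]), array([144., 256.])] [241. 359.] [ 99. 327.]
1.57 [array([284., 293.]), array([145., 263.])] [241. 359.] [ 99. 327.]
1.62 [array([284., 298.]), array([145., 268.])] [241. 359.] [ 99. 327.]
1.7 [array([284., 306.]), array([144., 276.])] [241. 359.] [ 99. 327.]
a7
[127, 135, 145, 154, 157, 157, 157, 156, 156, 157, 158, 160, 159, 158, 158, 158]
[120, 123, 131, 141, 148, 154, 156, 156, 156, 156, 157, 158, 159, 159, 158, 158]
a8
[121, 120, 120, 122, 127, 134, 137, 140, 140, 140, 140, 141, 141, 141, 140, 140]
[121, 121, 119, 118, 116, 118, 126, 134, 138, 139, 139, 139, 140, 140, 140, 140]
a9
[121, 120, 121, 121, 119, 120, 125, 132, 135, 137, 137, 138, 138, 138, 138, 138]
[121, 120, 119, 117, 116, 115, 114, 117, 124, 133, 136, 137, 137, 137, 138, 139]
b3
[121, 121, 121, 121, 120, 119, 118, 120, 126, 132, 135, 135, 136, 135, 136, 136]
[121, 120, 119, 118, 116, 115, 114, 115, 116, 119, 125, 131, 133, 135, 135, 135]
```

Request:
{"fn": "move_arm", "kwargs": {
  "deltas": "0 0 0 0 0 0 0.03; 0 0 0 0 0 0 0; 0 0 0 0 0 0 0"
}}

```text
clock: 12.2
position: [496.2, 115.9, 198.7]
orientation: [-0.055, 0.998, 0.0, 0.0]
force: [1.2, 3.7, 0.6]
gripper_width: 24.1
```

```bash
cat > gate.py <<'E'
from h import *
import sys
s=snap('side');b=cv2.resize(s[181:241,221:281,::-1],(600,600),interpolation=cv2.INTER_CUBIC)
cv2.imwrite('pics/'+sys.argv[1],b)
for c in (20,60,100):
    v=b[190:270,c].mean(1); mn,mx=v[:60].min(),v[-12:].mean();th=(mn+mx)/2
    i=max(j for j in range(80) if v[j]<th); print(c,190+i,end='; ')
st=read_state();q=st['orientation'];print('yaw',2*np.arctan2(q[1],q[0]),st['moment'],st['force'],st['position'])
E
python3 gate.py c1.png
```

```text
20 233; 60 242; 100 252; yaw 3.251611517651885 [ 0.72030871 -0.38279677 -0.04521871] [0.99207194 2.86170612 0.72399859] [496.22017064 115.93172144 198.68503144]
```

Request:
{"fn": "move_arm", "kwargs": {
  "deltas": "0 0 0 0 0 0 0.03; 0 0 0 0 0 0 0; 0 0 0 0 0 0 0"
}}

```text
clock: 12.5
position: [496.2, 115.9, 198.6]
orientation: [-0.07, 0.998, 0.0, -0.0]
force: [0.4, 3.4, 0.7]
gripper_width: 24.5
```

```bash
python3 gate.py c2.png
```

```text
20 237; 60 244; 100 253; yaw 3.2814614392495907 [ 0.79418711 -0.31512806 -0.07777731] [0.42261315 3.64091551 1.31593888] [496.22266342 115.913278   198.6759344 ]
```

Request:
{"fn": "move_arm", "kwargs": {
  "deltas": "0 0 0 0 0 0 0.03; 0 0 0 0 0 0 0; 0 0 0 0 0 0 0"
}}

```text
clock: 12.8
position: [496.2, 115.9, 198.7]
orientation: [-0.085, 0.996, 0.0, 0.0]
force: [0.2, 2.6, -0.1]
gripper_width: 24.3
```

```bash
python3 gate.py c3.png
```

```text
20 236; 60 244; 100 253; yaw 3.311436248884587 [ 0.90185904 -0.30447337 -0.09856794] [0.56737749 4.50444075 0.72802869] [496.19878986 115.92394231 198.66459602]
```

Request:
{"fn": "move_arm", "kwargs": {
  "deltas": "0 0 0 0 0 0 0.03; 0 0 0 0 0 0 0; 0 0 0 0 0 0 0"
}}

```text
clock: 13.1
position: [496.2, 115.9, 198.7]
orientation: [-0.1, 0.995, 0.0, 0.0]
force: [0.3, 3.8, 0.8]
gripper_width: 24.0
```

```bash
python3 gate.py c4.png
```

```text
20 236; 60 244; 100 254; yaw 3.3414244105184627 [ 0.96079104 -0.2708504  -0.17314083] [1.98994311 3.57407763 0.62200109] [496.20610856 115.9222057  198.66127492]
```

Request:
{"fn": "move_arm", "kwargs": {
  "deltas": "0 0 0 0 0 0 -0.05; 0 0 0 0 0 0 -0.05; 0 0 0 0 0 0 0; 0 0 0 0.004 0 0 0; 0 0 0 0.008 0 0 0; 0 0 0 0.015 0 0 0; 0 0 0 0.015 0 0 0; 0 0 0 0 0 0 0"
}}

```text
clock: 13.82
position: [497.1, 115.9, 245.1]
orientation: [-0.051, 0.999, 0.0, 0.002]
force: [-0.2, -0.6, -0.2]
gripper_width: 24.1
```

```bash
python3 gate.py c5.png
```

```text
20 237; 60 245; 100 253; yaw 3.2429986369484336 [ 0.05332058 -0.09517007  0.09704321] [-0.1662817   0.23639507 -1.24045862] [496.91832207 115.87959536 243.30278884]
```

View pics/c5.png

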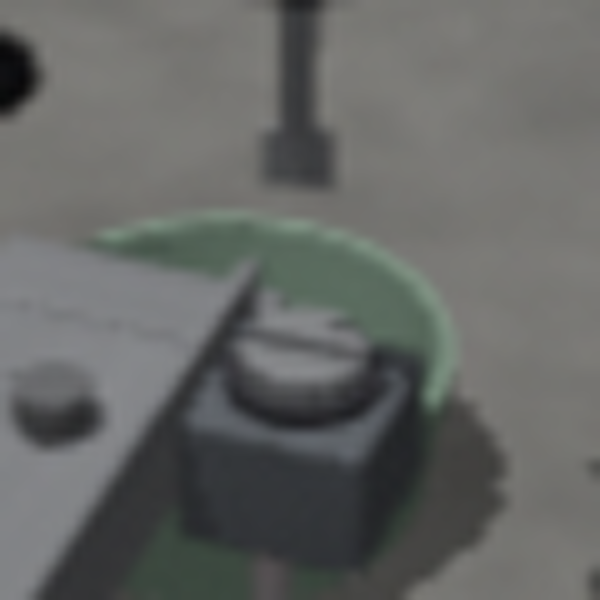

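```bash
python3 - <<'E'
from h import *
f=lambda p:((proj('side',p)-[221,181])*10).round(1)
print('now pred tip',f([496.9,115.9,168.7]),f([496.9,115.9,182.7]))
im=cv2.imread('pics/c5.png').mean(2).astype(int)
print(im[150,240:360:5]);print(im[60,260:340:5]);print(im[160:200:4,300])
print('hole side',at_z('side',(147.75/384,274/512),60))
E
```

```text
now pred tip [290.7 196.4] [291.1 141.3]
[117 116 114 107  98  87  78  71  70  69  67  65  64  63  61  61  62  69
  80  95 108 117 119 117]
[124 122 119 108  88  70  61  59  57  63  74  92 110 123 126 124]
[ 64  65  64  63  67  72  81  92 102 111]
hole side [ 507.9262751  -347.76554792   60.        ]
```

Request:
{"fn": "move_arm", "kwargs": {
  "deltas": "0 0 -0.036 0 0 0 -0.114; 0 0 -0.036 0 0 0 -0.114; 0 0.002 -0.036 0 0 0 -0.114; 0 0.002 -0.036 0 0 0 -0.114; 0 0.002 -0.036 0 0 0 -0.114; 0 0.002 -0.036 0 0 0 -0.114; 0 0.002 -0.036 0 0 0 -0.114; 0 0.002 -0.036 0 0 0 -0.114"
}}

```text
clock: 14.53
position: [507.8, -174.0, 240.5]
orientation: [0.397, 0.918, -0.0, 0.0]
force: [1.2, 0.3, 0.1]
gripper_width: 24.0
```

Request:
{"fn": "move_arm", "kwargs": {
  "deltas": "0 0 -0.036 -0.01 0 0 -0.114; 0 0 -0.036 -0.01 0 0 -0.114; 0 0 -0.036 -0.01 0 0 -0.114; 0 0 -0.036 -0.01 0 0 -0.114; 0 0 -0.03 -0.01 0 0 -0.114; 0 0 0 -0.01 0 0 0; 0 0 0 0 0 0 0; 0 0 0 0 0 0 0"
}}

```text
clock: 15.2
position: [508.0, -345.6, 180.0]
orientation: [0.636, 0.771, 0.0, -0.001]
force: [0.0, 1.2, 0.2]
gripper_width: 24.1
```

```bash
python3 - <<'E'
from h import *
s=snap('side');p=proj('side',[508,-346,90]).astype(int);print(p-30)
b=s[p[1]-30:p[1]+30,p[0]-30:p[0]+30,::-1]
cv2.imwrite('pics/d1.png',cv2.resize(b,(600,600),interpolation=cv2.INTER_CUBIC))
print(read_state()['position'],read_state()['orientation'])
E
```

```text
[244 109]
[ 508.30273211 -345.37372479  180.95040068] [ 6.36102316e-01  7.71604713e-01  5.42554277e-05 -8.40735309e-05]
```

View pics/d1.png

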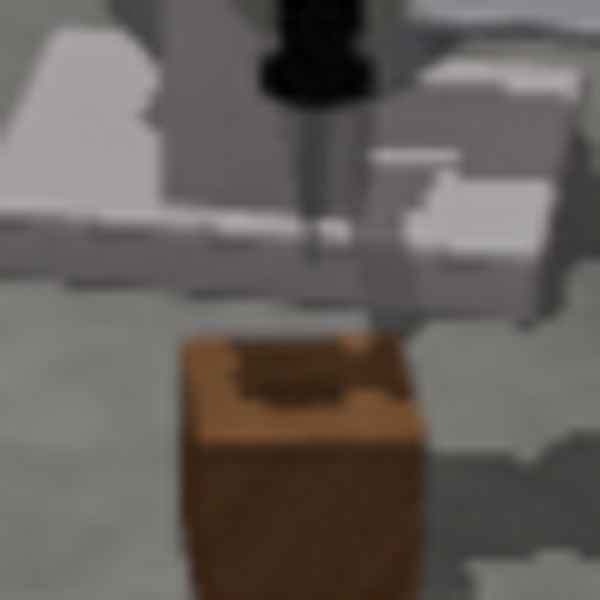

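```bash
python3 - <<'E'
from h import *
f=lambda p:((proj('side',p)-[244,109])*10).round(1)
for p in ([508.3,-345.4,60],[508.3,-345.4,106.4],[508.3,-345.4,161],[509.3,-345.4,60],[508.3,-344.4,60]):print(p,f(p))
# stand top corners predicted from ctr & yaw
c=np.array([507.4,-346.1]);y=np.radians(-14.4)
for a,b in((1,1),(-1,1),(-1,-1),(1,-1)):
  q=c+35*np.array([a*np.cos(y)-b*np.sin(y),a*np.sin(y)+b*np.cos(y)]);print(a,b,f([*q,60]))
E
```

```text
[508.3, -345.4, 60] [297.7 390.8]
[508.3, -345.4, 106.4] [302.9 253.9]
[508.3, -345.4, 161] [309.3  86.3]
[509.3, -345.4, 60] [294.5 390.6]
[508.3, -344.4, 60] [297.3 392.3]
1 1 [151.  414.7]
-1 1 [364.  461.8]
-1 -1 [447.8 366. ]
1 -1 [241.2 322.2]
```

Request:
{"fn": "move_arm", "kwargs": {
  "deltas": "0 0.0015 -0.001 -0.015 0 0 0; 0 0 0 -0.015 0 0 0; 0 0 0 -0.01 0 0 0; 0 0 0 -0.005 0 0 0; 0 0 0 -0.005 0 0 0; 0 0 0 -0.005 0 0 0; 0 0 0 0 0 0 0"
}}

```text
clock: 15.83
position: [509.5, -346.9, 124.7]
orientation: [0.637, 0.771, -0.0, -0.0]
force: [0.3, 0.4, -0.4]
gripper_width: 24.0
```

```bash
python3 - <<'E'
from h import *
s=snap('side');x,y=244,109
b=s[y:y+60,x:x+60,::-1]
cv2.imwrite('pics/d2.png',cv2.resize(b,(600,600),interpolation=cv2.INTER_CUBIC))
print(read_state()['position'],read_state()['force'])
E
```

```text
[ 509.65323519 -347.0561346   125.3432912 ] [-0.61563396 -0.38788816 -0.78143566]
```

View pics/d2.png

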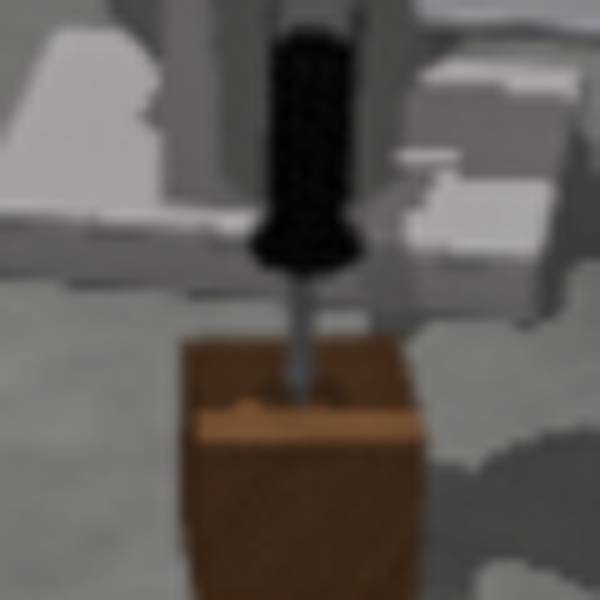

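Request:
{"fn": "move_arm", "kwargs": {
  "deltas": "0 0 0 -0.01 0 0 0; 0 0 0 -0.01 0 0 0; 0 0 0 -0.01 0 0 0; 0 0 0 -0.008 0 0 0; 0 0 0 -0.003 0 0 0; 0 0 0 0 0 0 0"
}}

```text
clock: 16.38
position: [509.3, -346.8, 83.3]
orientation: [0.637, 0.771, -0.0, -0.001]
force: [0.2, 0.9, -1.5]
gripper_width: 23.7
```

```bash
python3 - <<'E'
from h import *
s=snap('side');x,y=244,109
b=s[y:y+60,x:x+60,::-1]
cv2.imwrite('pics/d3.png',cv2.resize(b,(600,600),interpolation=cv2.INTER_CUBIC))
print(read_state()['position'],read_state()['force'])
E
```

```text
[ 509.60004206 -347.02108587   84.19615747] [-0.20300943 -0.46650714  0.04108143]
```

View pics/d3.png

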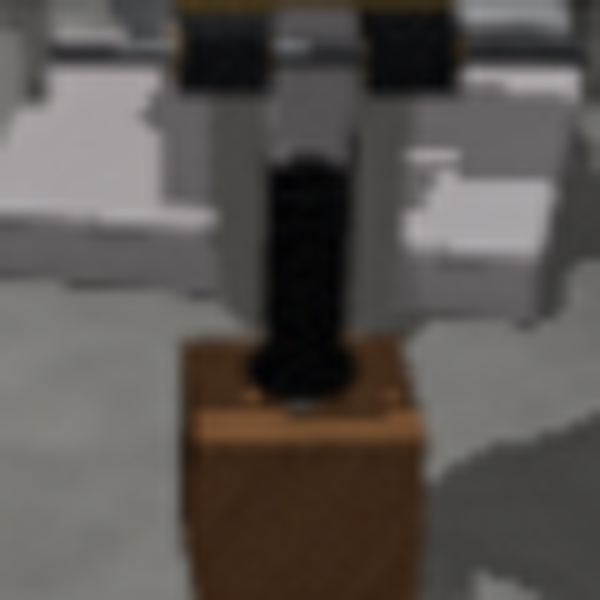

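Nearly seated. I'll lower it gently until it touches.

Request:
{"fn": "move_arm", "kwargs": {
  "deltas": "0 0 0 -0.002 0 0 0; 0 0 0 -0.001 0 0 0; 0 0 0 -0.001 0 0 0; 0 0 0 0 0 0 0"
}}

```text
clock: 16.77
position: [509.8, -347.1, 80.7]
orientation: [0.637, 0.771, -0.0, 0.0]
force: [-0.3, 0.4, -0.8]
gripper_width: 23.8
```

```bash
python3 - <<'E'
from h import *
s=snap('side');x,y=244,109
b=s[y:y+60,x:x+60,::-1]
cv2.imwrite('pics/d4.png',cv2.resize(b,(600,600),interpolation=cv2.INTER_CUBIC))
print(read_state()['position'],read_state()['force'])
E
```

```text
[ 509.73123671 -347.13208916   80.74742001] [-0.35412652  0.76277255 -0.87493149]
```

View pics/d4.png

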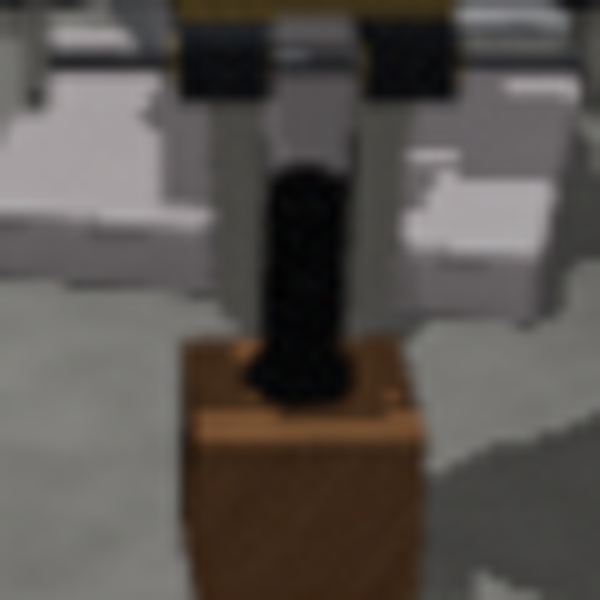

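Request:
{"fn": "move_arm", "kwargs": {
  "deltas": "0 0 0 -0.001 0 0 0; 0 0 0 0 0 0 0; 0 0 0 0 0 0 0"
}}

```text
clock: 17.07
position: [509.7, -347.1, 79.7]
orientation: [0.637, 0.771, 0.0, 0.0]
force: [1.1, 0.2, -1.4]
gripper_width: 24.0
```

Request:
{"fn": "move_arm", "kwargs": {
  "deltas": "0 0 0 -0.001 0 0 0; 0 0 0 0 0 0 0; 0 0 0 0 0 0 0"
}}

```text
clock: 17.32
position: [509.9, -347.2, 79.6]
orientation: [0.637, 0.771, 0.0, 0.0]
force: [-3.2, 3.1, 7.8]
gripper_width: 24.4
```

Request:
{"fn": "move_arm", "kwargs": {
  "deltas": "0.35 0 0 0.0005 0 0 0; 0.45 0 0 0 0 0 0; 0.6 0 0 0 0 0 0; 0.6 0 0 0 0 0 0; 0.6 0 0 0 0 0 0; 0.6 0 0 0 0 0 0"
}}

```text
clock: 17.82
position: [509.7, -347.1, 79.0]
orientation: [0.637, 0.771, 0.0, -0.0]
force: [-0.3, 0.1, 0.6]
gripper_width: 54.8
```

Request:
{"fn": "move_arm", "kwargs": {
  "deltas": "0.6 0 0 0.01 0 0 0; 0.6 0 0 0.025 0 0 0; 0.6 0 0 0.03 0 0 0; 0.6 0 0 0.03 0 0 0; 0.6 0 0 0.03 0 0 0; 0.6 0 0 0 0 0 0"
}}

```text
clock: 18.32
position: [511.0, -348.1, 211.8]
orientation: [0.637, 0.771, 0.0, 0.004]
force: [0.4, -1.1, 1.4]
gripper_width: 55.9
```

```bash
python3 - <<'E'
from h import *
s=snap('side');x,y=224,89
b=s[y:y+90,x:x+90,::-1]
cv2.imwrite('pics/d5.png',cv2.resize(b,(600,600),interpolation=cv2.INTER_CUBIC))
print(read_state()['position'],read_state()['force'],read_state()['gripper_width'])
E
```

```text
[ 510.62709895 -347.7503811   208.63408569] [-0.01062615 -0.65014759 -0.03847585] 55.895112241092285
```

View pics/d5.png

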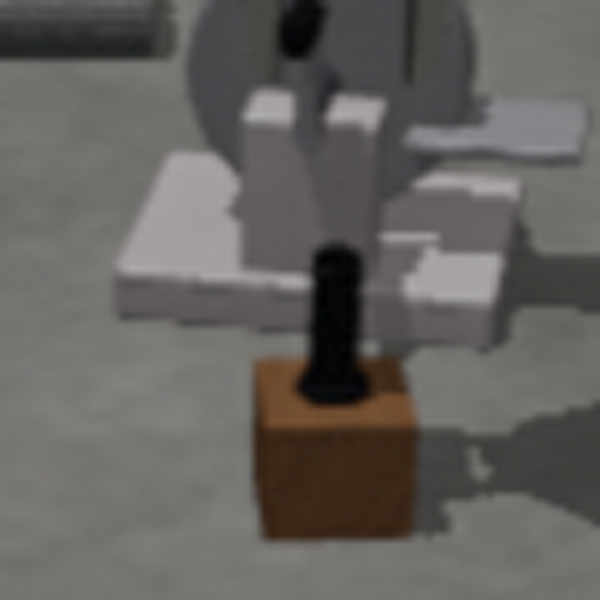

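Request:
{"fn": "move_arm", "kwargs": {
  "deltas": "0 0.01 0.03 0 0 0 -0.04; 0 0.01 0.038 0 0 0 -0.04; 0 0.01 0.038 0 0 0 -0.04; 0 0.01 0.038 0 0 0 -0.04; 0 0.01 0.038 0 0 0 -0.04; 0 0.01 0.038 0 0 0 -0.04; 0 0.01 0.038 0 0 0 -0.04; 0 0.01 0.038 0 0 0 -0.04",
  "force": 20
}}

```text
clock: 19.03
position: [589.5, -49.1, 203.7]
orientation: [0.752, 0.659, -0.0, -0.0]
force: [1.3, -0.1, 0.7]
gripper_width: 7.2
```

Request:
{"fn": "move_arm", "kwargs": {
  "deltas": "0 0.01 0.03 -0.01 0 0 -0.04; 0 0.002 0.013 -0.03 0 0 0; 0 0 0 -0.03 0 0 0; 0 0 0 -0.015 0 0 0; 0 0 0 0 0 0 0; 0 0 0 0 0 0 0"
}}

```text
clock: 19.53
position: [601.5, -8.6, 119.2]
orientation: [0.765, 0.644, -0.0, -0.0]
force: [0.6, 0.2, 0.6]
gripper_width: 0.8
```

```bash
cat > pan.py <<'E'
from h import *
import sys
s=snap('side');t=snap('top')
a=cv2.resize(s[170:290,150:310,::-1],(400,300),interpolation=cv2.INTER_CUBIC)
b=cv2.resize(t[110:230,160:320,::-1],(400,300),interpolation=cv2.INTER_CUBIC)
cv2.imwrite('pics/'+sys.argv[1],np.hstack([a,b]))
st=read_state();print(st['clock'],st['position'],st['force'],st['gripper_width'],st['orientation'])
E
python3 pan.py e1.png
```

```text
19.6333 [602.3668137   -8.77525709 121.0571755 ] [-0.12568902 -0.01072918 -0.41379885] 0.3227554414034946 [7.64861351e-01 6.44194158e-01 7.25378294e-04 6.88163072e-04]
```

View pics/e1.png

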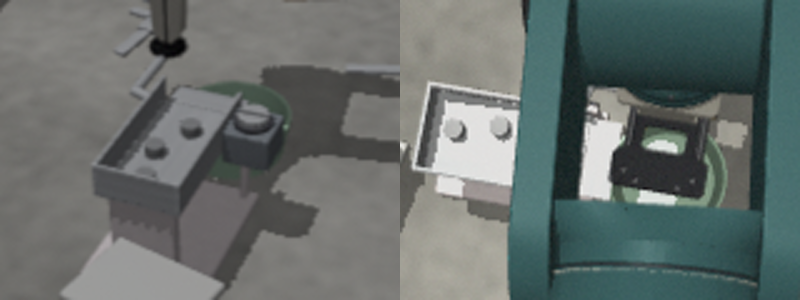

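Request:
{"fn": "move_arm", "kwargs": {
  "deltas": "0 0 0 -0.004 0 0 0; 0 0 0 -0.004 0 0 0; 0 0 0 -0.004 0 0 0; 0 0 0 -0.004 0 0 0; 0 0 0 -0.004 0 0 0; 0 0 0 -0.004 0 0 0; 0 0 0 0 0 0 0"
}}

```text
clock: 20.22
position: [601.4, -8.1, 94.1]
orientation: [0.765, 0.645, -0.0, -0.0]
force: [0.9, -2.0, 2.4]
gripper_width: 0.7
```

```bash
python3 pan.py e2.png
```

```text
20.3167 [601.5117256   -8.07029441  94.79655333] [-1.34289715 -2.10287318  3.67057681] 0.396375850553334 [ 7.64590614e-01  6.44516131e-01 -2.56682560e-04 -2.90056395e-04]
```

View pics/e2.png

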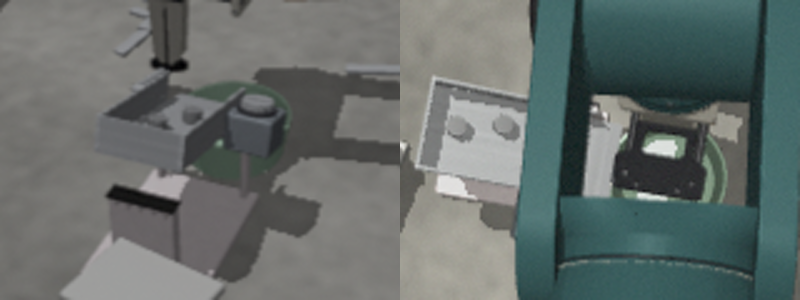

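Request:
{"fn": "move_arm", "kwargs": {
  "deltas": "0 0 0.001 -0.004 0 0 0; 0 0 0.001 -0.004 0 0 0; 0 0 0.0005 -0.004 0 0 0; 0 0 0 -0.004 0 0 0; 0 0 0 -0.003 0 0 0; 0 0 0 0 0 0 0; 0 0 0 0 0 0 0; 0 0 0 0 0 0 0"
}}

```text
clock: 20.98
position: [601.5, -5.6, 76.0]
orientation: [0.765, 0.645, -0.0, -0.0]
force: [-1.1, -1.6, 0.6]
gripper_width: 0.5
```

```bash
python3 pan.py e3.png
```

```text
21.0833 [601.64687948  -5.6446192   76.16145415] [-1.34862589 -2.00283107  1.46177005] 0.19520572843456652 [ 7.64596372e-01  6.44509409e-01 -7.42478627e-05 -5.91577998e-05]
```

View pics/e3.png

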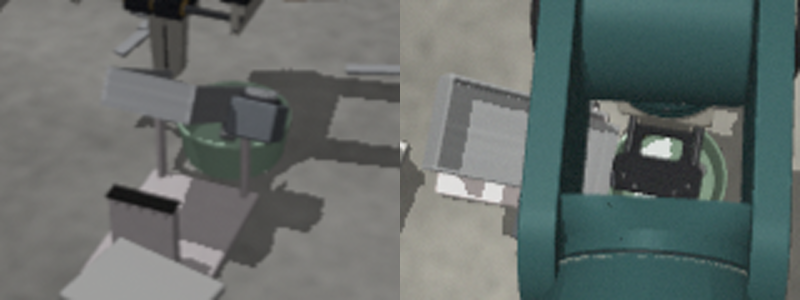

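Request:
{"fn": "move_arm", "kwargs": {
  "deltas": "0 0 0.0005 -0.002 0 0 0; 0 0 0 -0.002 0 0 0; 0 0 0 -0.001 0 0 0; 0 0 0 0 0 0 0; 0 0 0 0 0 0 0; 0 0 0 0 0 0 0; 0 0 0 0 0 0 0; 0 0 0 0 0 0 0"
}}

```text
clock: 21.75
position: [602.0, -5.4, 71.9]
orientation: [0.765, 0.644, 0.0, 0.001]
force: [-2.5, -1.8, 8.8]
gripper_width: 0.5
```

```bash
python3 pan.py e4.png;python3 - <<'E'
from h import *
t=snap('top','tt.png')
for l in ['blank0','blank1']:
  print([(round(x['p'],2),(np.array(x['position'])*[384,512]).round()) for x in viewer.spot_point('top',l)])
E
```

```text
21.85 [602.08524865  -5.40309871  71.89587906] [-2.0010018  -3.56931616  8.35196786] 0.5674890013166014 [7.64611357e-01 6.44491322e-01 2.53820517e-04 5.86249966e-04]
[]
[]
```

View pics/e4.png

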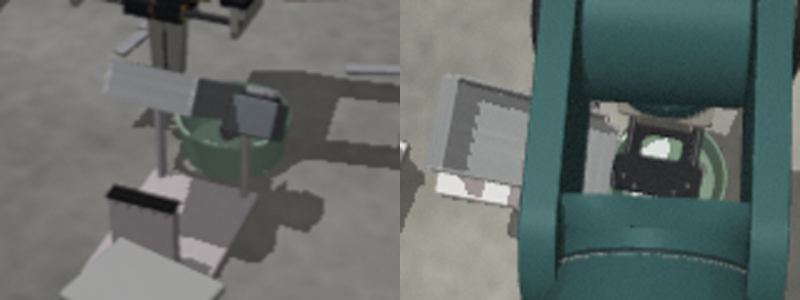

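Request:
{"fn": "move_arm", "kwargs": {
  "deltas": "0 0 0 0 0 0 0; 0 0 0 0 0 0 0; 0 0 0 0 0 0 0; 0 0 0 0 0 0 0; 0 0 0 0 0 0 0; 0 0 0 0 0 0 0; 0 0 0 0 0 0 0; 0 0 0 0 0 0 0"
}}

```text
clock: 22.67
position: [602.1, -5.4, 71.9]
orientation: [0.765, 0.644, 0.0, 0.001]
force: [-2.1, -2.7, 8.8]
gripper_width: 0.0
```

Request:
{"fn": "move_arm", "kwargs": {
  "deltas": "0 0 -0.0005 0.005 0 0 0; 0 0 -0.0005 0.005 0 0 0; 0 0 -0.0005 0.005 0 0 0; 0 0 -0.0005 0.005 0 0 0; 0 0 -0.0005 0.005 0 0 0; 0 0 -0.0005 0.005 0 0 0; 0 0 0 0.005 0 0 0; 0 0 0 0.005 0 0 0"
}}

```text
clock: 23.33
position: [601.8, -8.1, 111.7]
orientation: [0.765, 0.645, 0.0, 0.0]
force: [-0.5, 0.5, 0.8]
gripper_width: 0.9
```

Request:
{"fn": "move_arm", "kwargs": {
  "deltas": "0 0 0 0.003 0 0 0; 0 0 0 0.003 0 0 0; 0 0 0 0.003 0 0 0; 0 0 0 0.02 0 0 0; 0 0 0 0.03 0 0 0; 0 0 0 0.03 0 0 0; 0 0 0 0.03 0 0 0; 0 0 0 0.03 0 0 0"
}}

```text
clock: 24.0
position: [601.4, -8.1, 261.5]
orientation: [0.765, 0.645, -0.0, -0.0]
force: [0.4, 0.2, 0.1]
gripper_width: 0.6
```

Request:
{"fn": "move_arm", "kwargs": {
  "deltas": "0 0 -0.035 0.02 0 0 0; 0 0 -0.038 0 0 0 0; 0 0 -0.038 0 0 0 0; 0 0 -0.038 0 0 0 0; 0 0 -0.038 0 0 0 0; 0 0 -0.038 0 0 0 0; 0 0 -0.02 0 0 0 0; 0 0 0 0 0 0 0"
}}

```text
clock: 24.67
position: [601.1, -256.9, 279.3]
orientation: [0.766, 0.643, -0.001, -0.0]
force: [-0.0, -0.0, -0.6]
gripper_width: 0.8
```

```bash
python3 pan.py f1.png; python3 - <<'E'
from h import *
t=snap('top');s=snap('side')
cv2.imwrite('pics/f2.png',cv2.resize(t[:,:,::-1],(768,576),interpolation=cv2.INTER_CUBIC))
cv2.imwrite('pics/f4.png',cv2.resize(s[:,:,::-1],(768,576),interpolation=cv2.INTER_CUBIC))
cv2.imwrite('pics/f3.png',cv2.resize(t[110:250,170:310,::-1],(600,600),interpolation=cv2.INTER_CUBIC))
E
```

```text
24.7667 [ 601.51024646 -253.68345016  279.73168039] [0.82718268 0.25660731 0.82297185] 0.3432039428528038 [ 7.65024309e-01  6.44001252e-01 -1.23458233e-04 -4.23368605e-04]
```

View pics/f3.png

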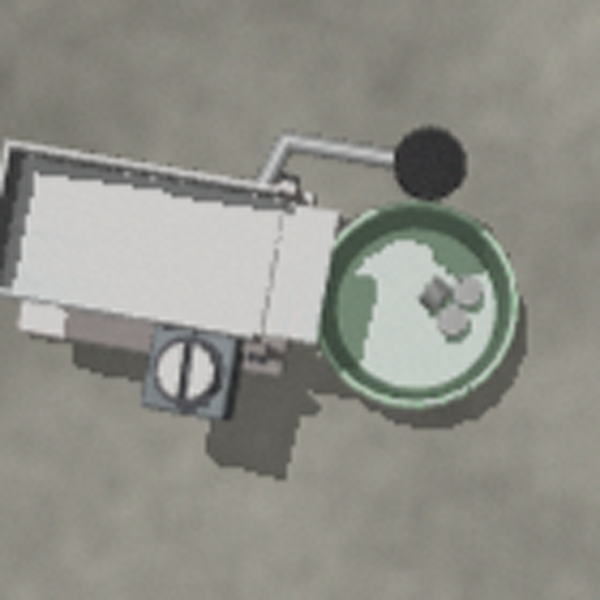

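View pics/f4.png

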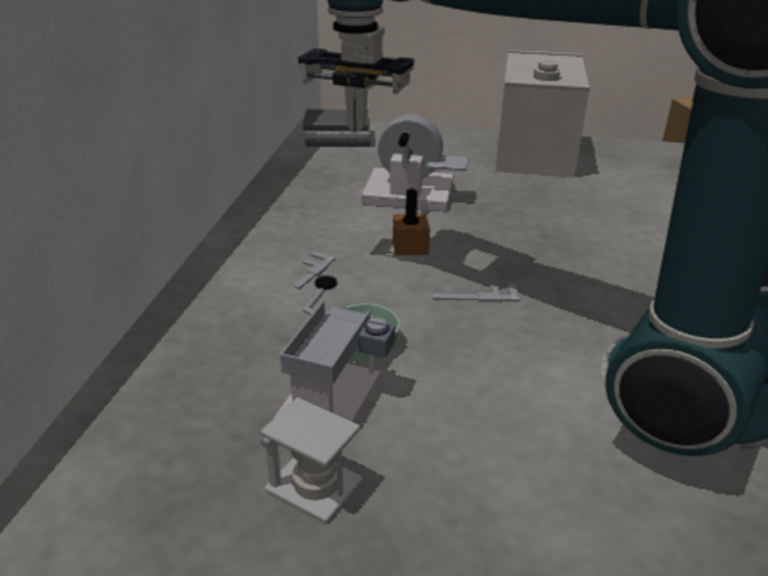

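View pics/f2.png

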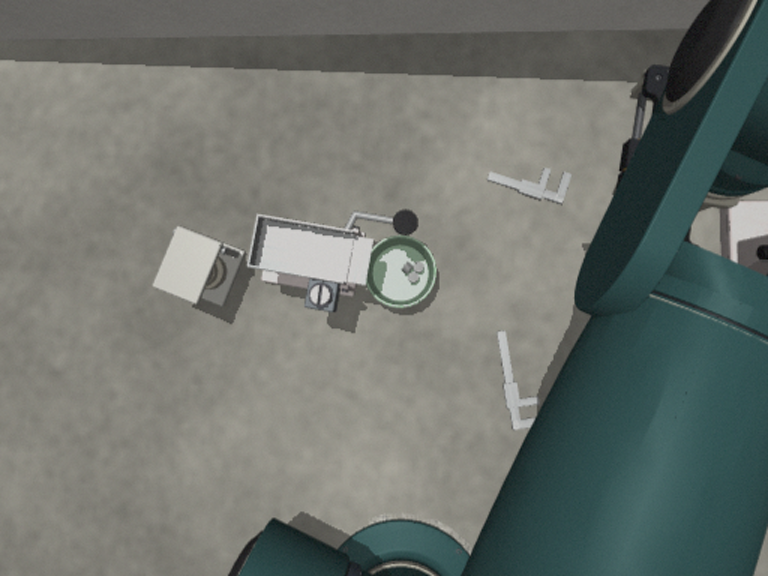

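Request:
{"fn": "move_arm", "kwargs": {
  "deltas": "0 0 0 0 0 0 0; 0 0 0 0 0 0 0; 0 0 0 0 0 0 0; 0 0 0 0 0 0 0"
}}

```text
clock: 25.2
position: [601.8, -252.6, 280.3]
orientation: [0.764, 0.645, 0.0, 0.0]
force: [0.9, 0.8, 0.4]
gripper_width: 0.3
```

```bash
python3 -c "
from h import *
print(env.close_job(), read_state()['clock'])"
```

```text
the job is handed in; nothing more can be done
the job is handed in; nothing more can be done
```

The job is done and handed in at about 25 s, well inside the 69 s limit.

1. **Screw and gate:** I took the screwdriver from its stand and lined the blade up over the slot from the pictures, so it dropped in without a search. I then turned the screw counter-clockwise until the gate edge stopped moving in the picture and the wrist torque rose. I take that as the 1.62 rad stop, slightly past flat.
2. **Screwdriver:** I put it back in its stand. It touched down at the height it was picked from, and it stood upright after release.
3. **Tipping:** I pressed the pedal down to its stop with the closed fingers, with about 8 N vertically, held it and let it up slowly.

**Last pictures:** All three blanks are in the bowl, the pan is empty and level, and the gate is flat. The screwdriver is in its stand. The bowl, articulator and calipers look to be where they started, judged by eye.

**Checks that disagreed or failed:**
- My first estimate of the screw's start angle (about 0.29 rad) looked too high. The stop came later than it implied, so I relied on the gate edge and the torque instead.
- The side camera placed the screwdriver about 1.5 mm off the arm's own reading in x. I lined up by the picture for both the slot and the stand.
- The detector found no blanks while the pan was tipped because the arm was in the way. The blank count is from the final top picture.

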